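Clamp the sample bottles on the shaker and set it to slow

ROBOT

A 7-joint arm with a two-finger parallel gripper is mounted at the origin on the work surface. World frame = base frame: x ahead of the robot, y to its left, z up, the work surface at z = 0. Lengths are in m, angles in rad, forces in N, time in s.
With the tool pointing down it reaches from about 0.4 to 0.85 m from the base axis. Payload 10.4 kg.
Tool frame: the origin (TCP) lies between the finger pads; the fingertips stand robot.tips_ahead ahead of it and the grasp point (between the pads) lies 2 mm behind it (robot.tips_ahead is the distance from the TCP to the fingertips, in m); z points along the fingers, y is the direction in which the jaws open and shut (so a half turn about z gives the same grasp; the last joint's range is limited). The gripper opens to 87 mm and grips with 3 to 60 N. Pads are 19 mm wide; open, the fingers measure 117 mm over their backs; the gripper's body (75 mm by 190 mm) begins 51 mm behind the grasp point.
Start: joints at [1.12, 0.332, -0.065, 1.46, 0.022, 1.35, -0.088], TCP at [0.259, -0.569, 0.24] pointing down, gripper open.
Joint ranges: [-2.6, 2.6], [-0.5, 2.12], [-1.47, 1.34], [0.16, 2.42], [-1.27, 4.41], [0.06, 2.06], [-2.6, 2.6]. Speed limits (rad/s): [2.22, 2.22, 2.79, 2.79, 3.14, 3.14, 3.14].

INTERFACE

Orientations are given as [roll, pitch, yaw] about the fixed x, y, z axes, in that order (R = Rz(yaw) Ry(pitch) Rx(roll)).
In Python, from bench import state, optics, job, nets, robot gives the robot as it stands.
- The arm moves only by the shell command python3 -m pendant 'ROWS' [OPENING]. ROWS is JSON, a list of rows, each a list of 2 entries, a list of its own where there are three numbers: the shift along the tool's x, y, z in cm, then the turn about the tool's z in rad. A call has exactly 8 rows; each row shifts and turns the commanded pose from where the row before left it, along the tool's axes as they then stand; what a row does not reach is not made up. A row lasts 1/10 s, in which the tool goes at most 50 mm and 8.59 degrees, less where a joint would pass 70% of its speed; a pose out of reach is approached as far as the arm can. A call with a gripper value outside its range is refused whole. OPENING is the finger opening in cm, from 0 to 8.7, set as the call begins (- or left out, the last holds). The fingers move at their own pace and stop on an object; the grip force is fixed at half the most. Time passes only in rows, so rows that do not move let the fingers close, or fill a call up. It gives the time, the measured TCP pose, the force and the opening at its end, in the units of the state.
- state(): the state, without advancing time (a new reading comes with each control period).
- optics.read_camera(name): name is "scene" or "top"; returns the picture (480x640x3 uint8, red, green, blue); there is no depth.
- optics.camera_info(name): a dict with "fov_y" (degrees; the focal length in pixels is half the picture's height over the tangent of half this angle, whatever the lens; pixels are square), "cx", "cy" (the principal point, pixels), "origin" and "rotation" of the camera in the world. Camera axes: x right, y down, z forward; pixel columns grow to the right and rows downward; lengths in m; the calibration is good to about 2 mm. A picture is of the moment at which its call begins. camera_info takes no time and is no camera call.
- job.close_job(): hands the job in, once; it reports no verdict.
Trained networks look in the newest picture that a camera, given by its name, has taken for a name from the list of things; names that differ only in an ending like _2 or _b are one class to them, and where a whole thing is asked for, a point or a joint stands for the part that bears it (a point fixed in the world has none). Each returns a list of dicts, best first, with "confidence" (0 to 1); they miss things now and then, are a little off and sometimes report something else, mostly with a low value. They report only what shows in the picture. A call takes as long as a camera call. They do not tell look-alikes from the thing itself.
- nets.trace(camera, target): "region" (480x640 bool, what is visible of it) and "point" ([column, row] in pixels, amid what is visible of it).
- nets.spot_point(camera, target): "point" ([column, row] in pixels: a listed point, or the origin of a listed thing).
The state is a dict: "clock": time; "q": joint angles; "dq": joint speeds; "joint_torque": joint torques, N m; "eef_pos": TCP position; "tool_rot": TCP orientation; "wrist_force": force on the tool from outside, world axes, zero at the start; "moment": the same for the moment, N m; "width": finger opening in m.
Only numpy, scipy, OpenCV 4.12 (cv2) and the standard library are available. Lean on these libraries where they do the work, as an engineer would, in place of code of your own. Each camera call takes 0.05 s, during which the arm holds its last target. There are 200 camera calls.

TASK

Stand every sample bottle upright in the bays of the shaker platform, one to a bay, then fit the loose crank on the square shaft end and wind it clockwise until the clamp bar has come fully home on its stop and holds the bottles against the rail. Then take the crank off, lay it in its own cut-out in the shadow tray, and only after that throw the drive lever into the middle notch. Leave the spanner, the wash bottle and the jar where they are.

Things in the scene. Friction and masses are not known exactly. Their poses are not given: they have to be found in the camera images.
- shaker: Low white shaker, fixed. Origin on the bench under the middle bay's centre; x away from the robot, y along the bays. Platform top 70 mm up. Back rail 212 mm long, 50 mm tall, face at x = +28.5 mm; four 4 mm fins, 45 mm tall, reach 30 mm out of it: three bays 64 to 66 mm wide. Clamp bar in front, 47 mm tall, 20 mm thick: face moves from x = -63.5 mm (open) to -28.5 mm (home).
- bay0 (a point): Centre of bay 0's floor on the platform top (bay 0 of 0..2 counted along shaker y, 69 mm apart): the place of a clamped bottle's underside. Before clamping a bottle may stand up to about 15 mm nearer the bar (shaker -x); the bar pushes it home.
- bay1 (a point): Centre of bay 1's floor on the platform top (bay 1 of 0..2 counted along shaker y, 69 mm apart): the place of a clamped bottle's underside. Before clamping a bottle may stand up to about 15 mm nearer the bar (shaker -x); the bar pushes it home.
- bay2 (a point): Centre of bay 2's floor on the platform top (bay 2 of 0..2 counted along shaker y, 69 mm apart): the place of a clamped bottle's underside. Before clamping a bottle may stand up to about 15 mm nearer the bar (shaker -x); the bar pushes it home.
- clamp_screw (a joint): Turn of the upright square shaft that drives the clamp bar, rad: grows clockwise seen from above, 0 = bar fully open, 22 = on the stop, bar home. 10 mm of bar travel per turn. It starts anywhere from 0 to 5. Friction about 0.12 N m; it stays where it is left and cannot be driven by pushing the bar.
- shaft_top (a point): Centre of the top of the upright square shaft end, at the shaker's +y end; x and y square to its flats (turning with it). 22 mm square, 32 mm tall, its top 4 mm narrowed to 18 mm. It stands on a round collar (top 100 mm above the bench) on which the crank's underside rests when fitted.
- crank_hub (a point): Loose steel crank, 0.4 kg: centre of its square hub, 42 x 42 x 46 mm tall (this point 23 mm above the underside), with a 25 mm square hole right through along z. z up; x points along the flat arm (18 mm wide, 12 mm thick, level with the underside, ending 77 mm from the hub's axis) to the knob. Used the same way up as it lies; fits the square in four ways.
- crank_knob (a point): Centre of the crank's upright black knob, 24 mm across and 50 mm tall, freely revolving, 65 mm from the hub's axis; this point is 37.5 mm above the crank's underside.
- pocket (a point): Shadow tray, fixed, 160 x 126 x 13 mm, grey with black floors: point on the floor (5 mm above the bench) at the centre of the hub's part of the crank cut-out; x points along its channel, the way the arm must lie. Hub part 49 mm square, channel 25 mm wide ending 83 mm from this point, 8 mm deep. The crank lies in it as on the bench, underside on the floor.
- spanner_mid (a point): Steel open-ended spanner, 126 mm long, lying in the tray's other, rectangular cut-out beside the crank's (to -y of it); leave it.
- drive_lever (a joint): Angle of the drive lever about its upright pivot, rad, counter-clockwise from above: -0.55 = stop notch (it starts there, to 0.05), 0 = middle notch, +0.55 = third notch. Stiff: about 2.5 N at the knob moves it and it stays where it is left. The notches are black marks in the steel quadrant under the lever; the lever must stand over the mark.
- lever_knob (a point): Centre of the lever's upright black knob, 22 mm across and 50 mm tall (centre 117 mm above the bench), 80 mm from the pivot, at the -y end of the shaker.
- lever_pivot (a point): Point on the lever's upright pivot axis at the height of the knob's centre; its axes are the shaker's. In the middle notch the lever points along shaker -x from it.
- bottle0_mid (a point): White plastic sample bottle, 56 mm across and 128 mm tall, 0.2 kg, this point at its centre half-way up (64 mm above its underside), z up. Round white cap 38 mm across at the top, from 98 to 128 mm above the underside, to grasp. Absent in some runs.
- bottle1_mid (a point): White plastic sample bottle, 56 mm across and 128 mm tall, 0.2 kg, this point at its centre half-way up (64 mm above its underside), z up. Round white cap 38 mm across at the top, from 98 to 128 mm above the underside, to grasp. Absent in some runs.
- bottle2_mid (a point): White plastic sample bottle, 56 mm across and 128 mm tall, 0.2 kg, this point at its centre half-way up (64 mm above its underside), z up. Round white cap 38 mm across at the top, from 98 to 128 mm above the underside, to grasp. Absent in some runs.
- wash_bottle: White wash bottle with a spout, 68 mm across, 140 mm tall, origin under its centre; leave it.
- jar: White squat jar, 72 mm across, 100 mm tall, origin under its centre; leave it.
Mind the look-alikes: they are no part of the job. Leave any orange look-alike of the part that bears crank_hub alone.

How it is judged:
On the way, in this order (a step that is already met when the one before it is completed fails the run):
1. every bottle present stands upright and released in the bays (x of bottle0_mid in the frame of shaker between -0.045 and 0.008 m and y of bottle0_mid in the frame of shaker between -0.105 and 0.105 m and z of bottle0_mid in the frame of shaker between 0.126 and 0.142 m and angle between each of bottle0_mid, bottle1_mid, bottle2_mid's own z axis and vertical below 0.12 rad and x of bottle1_mid in the frame of shaker between -0.045 and 0.008 m and y of bottle1_mid in the frame of shaker between -0.105 and 0.105 m and z of bottle1_mid in the frame of shaker between 0.126 and 0.142 m and x of bottle2_mid in the frame of shaker between -0.045 and 0.008 m and y of bottle2_mid in the frame of shaker between -0.105 and 0.105 m and z of bottle2_mid in the frame of shaker between 0.126 and 0.142 m and contact force between each of bottle0, bottle1, bottle2 and the fingers below 0.5 N), for 0.2 s.
2. the crank is fitted down on the square shaft (horizontal distance between crank_hub and shaft_top below 0.005 m and z of crank_hub in the frame of shaker between 0.117 and 0.129 m), for 0.2 s.
3. the clamp bar is wound home on the bottles with the crank still on the shaft (all of step 2 and value of joint clamp_screw above 21 rad and x of bottle0_mid in the frame of shaker between -0.006 and 0.006 m and y of bottle0_mid in the frame of shaker between -0.105 and 0.105 m and z of bottle0_mid in the frame of shaker between 0.126 and 0.142 m and angle between each of bottle0_mid, bottle1_mid, bottle2_mid's own z axis and vertical below 0.12 rad and x of bottle1_mid in the frame of shaker between -0.006 and 0.006 m and y of bottle1_mid in the frame of shaker between -0.105 and 0.105 m and z of bottle1_mid in the frame of shaker between 0.126 and 0.142 m and x of bottle2_mid in the frame of shaker between -0.006 and 0.006 m and y of bottle2_mid in the frame of shaker between -0.105 and 0.105 m and z of bottle2_mid in the frame of shaker between 0.126 and 0.142 m), for 0.2 s.
4. the crank lies in its cut-out in the tray, released, the lever not yet in the middle notch (horizontal distance between crank_hub and pocket below 0.008 m and angle between the x axis of crank_hub and the x axis of pocket, either way round below 0.15 rad and z of crank_hub in the frame of pocket below 0.028 m and angle between crank_hub's own z axis and vertical below 0.08 rad and contact force between crank and the fingers below 0.5 N and value of joint drive_lever below -0.3 rad), for 0.2 s.
5. the drive lever is in the middle notch (value of joint drive_lever between -0.13 and 0.13 rad), for 0.3 s.
At the end, for the whole second after the job is handed in: Each bottle present upright in the bays (0.12 rad, 6 mm from the clamped line); clamp screw past 21 of 22 rad; crank flat in its cut-out (hub within 8 mm, 0.15 rad, underside within 5 mm of the floor); lever within 0.13 rad of the middle notch; all at rest (all of step 5 and x of bottle0_mid in the frame of shaker between -0.006 and 0.006 m and y of bottle0_mid in the frame of shaker between -0.105 and 0.105 m and z of bottle0_mid in the frame of shaker between 0.126 and 0.142 m and angle between each of bottle0_mid, bottle1_mid, bottle2_mid's own z axis and vertical below 0.12 rad and x of bottle1_mid in the frame of shaker between -0.006 and 0.006 m and y of bottle1_mid in the frame of shaker between -0.105 and 0.105 m and z of bottle1_mid in the frame of shaker between 0.126 and 0.142 m and x of bottle2_mid in the frame of shaker between -0.006 and 0.006 m and y of bottle2_mid in the frame of shaker between -0.105 and 0.105 m and z of bottle2_mid in the frame of shaker between 0.126 and 0.142 m and value of joint clamp_screw above 21 rad and horizontal distance between crank_hub and pocket below 0.008 m and angle between the x axis of crank_hub and the x axis of pocket, either way round below 0.15 rad and z of crank_hub in the frame of pocket below 0.028 m and angle between crank_hub's own z axis and vertical below 0.08 rad and velocity of joint drive_lever below 0.2 rad/s and linear speed of crank below 0.02 m/s); the robot touches nothing.
It fails at once if a bystander (spanner, wash bottle or jar) moved more than 30 mm (distance of any of spanner_mid, wash_bottle, jar from where it was at the start of the episode above 0.03 m).
Of bottle0, bottle1, bottle2 only 2 to 3 are there at a start; the rules pass over those that are not, and their reading is None.
At some moment in a run one of crank may be knocked a few centimetres aside while the robot is not near it.
It also fails if it takes over 210 s, if anything falls off the work surface, if the arm or the gripper's body presses on something with over 40 N, if the wrist force passes 120 N, or if a joint passes its speed limit or range.

## Working session

There is one attempt and no reset: what is moved stays moved. The work goes in short steps, Python scripts to look and compute and a shell command to move; the robot and the scene stay as the last step left them, time stands still between calls to the robot, and variables do not carry over. Pictures are saved under pics/ and viewed, about 12 in all and at most 16, crops included, and the job is handed in when it is done.

```bash
ls; mkdir -p pics; cat > h.py <<'E'
import numpy as np, cv2
from scipy.spatial.transform import Rotation as R
from bench import state, optics, job, nets, robot
def cam(n):
    i=optics.camera_info(n); f=240/np.tan(np.radians(i['fov_y'])/2)
    return f,i['cx'],i['cy'],np.array(i['origin']),np.array(i['rotation'])
def ray(n,p):
    f,cx,cy,o,Rm=cam(n)
    if Rm.shape!=(3,3): Rm=R.from_euler('xyz',Rm).as_matrix()
    return o,Rm@np.array([(p[0]-cx)/f,(p[1]-cy)/f,1])
def atz(n,p,z):
    o,d=ray(n,p); return o+d*(z-o[2])/d[2]
def proj(n,P):
    f,cx,cy,o,Rm=cam(n)
    if Rm.shape!=(3,3): Rm=R.from_euler('xyz',Rm).as_matrix()
    c=Rm.T@(np.array(P)-o); return np.array([cx+f*c[0]/c[2],cy+f*c[1]/c[2]])
def snap(n,name=None,box=None,s=1):
    im=optics.read_camera(n)
    if name:
        o=im
        if box: o=im[box[1]:box[3],box[0]:box[2]]
        o=cv2.resize(o,None,fx=s,fy=s,interpolation=cv2.INTER_CUBIC)
        cv2.imwrite('pics/'+name,o[:,:,::-1])
    return im
E
python3 - <<'E'
from h import *
print(state()); print(robot.tips_ahead)
for n in('scene','top'): print(optics.camera_info(n))
a=snap('scene','s0.png');b=snap('top','t0.png')
E
```

```text
pics
{'clock': 0.0, 'q': array([ 1.12039286,  0.33288552, -0.06467754,  1.46094291,  0.021574  ,
        1.34990752, -0.08852289]), 'dq': array([ 0.00158111, -0.00030328, -0.00124417,  0.0009818 ,  0.00030968,
        0.00028273,  0.00022132]), 'joint_torque': array([-9.06305081e-05, -6.23254037e+01,  2.46494956e-02, -3.89892089e+01,
       -6.12396165e-02,  3.97563726e-02,  1.88801864e-04]), 'eef_pos': array([ 0.25913385, -0.56834387,  0.23874458]), 'tool_rot': array([-3.14014436e+00,  4.94956628e-05,  4.27774681e-01]), 'wrist_force': array([0.24031518, 0.97596405, 0.20601793]), 'moment': array([ 0.00606062,  0.02686208, -0.01018157]), 'width': 0.08718628401074369}
0.017
{'fov_y': 47.61032200686945, 'cx': 330.9996793248134, 'cy': 240.26576931970098, 'origin': array([ 1.35586508, -0.33611888,  1.08912217]), 'rotation': array([-2.41217889, -0.01721682,  1.24228208])}
{'fov_y': 49.49294257877997, 'cx': 320.56645155374275, 'cy': 240.34864796935997, 'origin': array([ 0.35538953, -0.02903837,  1.3805789 ]), 'rotation': array([-3.01392446, -0.02775046, -1.55576542])}
```

View pics/s0.png

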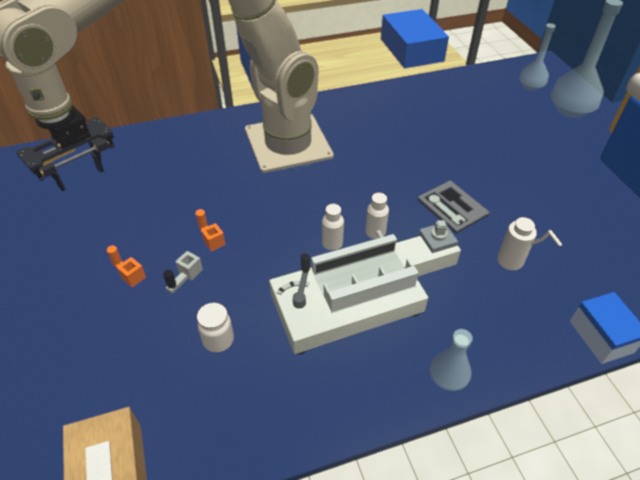

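View pics/t0.png

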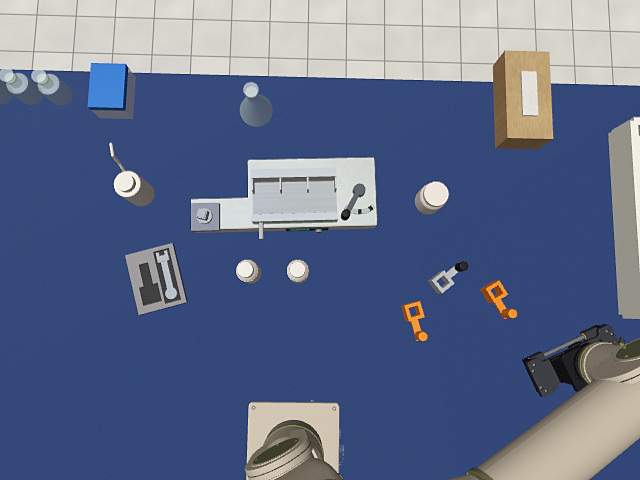

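```bash
python3 - <<'E'
from h import *
snap('top');snap('scene')
H={'shaker':0,'bay0':.07,'bay1':.07,'bay2':.07,'shaft_top':.132,'crank_hub':.023,'crank_knob':.0375,'pocket':.005,'spanner_mid':.007,'lever_knob':.117,'lever_pivot':.117,'bottle0_mid':.064,'wash_bottle':0,'jar':0}
for t,z in H.items():
  for n in('top','scene'):
    for d in nets.spot_point(n,t)[:4]:
      print(t,n,np.round(d['point']),round(d['confidence'],2),atz(n,d['point'],z).round(4))
E
```

```text
shaker top [296. 196.] 0.73 [0.6538 0.0021 0.    ]
shaker scene [363. 300.] 0.61 [0.6508 0.0063 0.    ]
bay0 top [294. 191.] 0.96 [0.6503 0.0085 0.07  ]
bay0 top [267. 190.] 0.85 [0.652  0.0767 0.07  ]
bay0 top [324. 191.] 0.6 [ 0.6525 -0.0693  0.07  ]
bay0 scene [362. 283.] 0.91 [ 6.486e-01 -5.000e-04  7.000e-02]
bay0 scene [340. 292.] 0.85 [ 0.6568 -0.0577  0.07  ]
bay0 scene [392. 271.] 0.75 [0.6384 0.0805 0.07  ]
bay0 scene [511. 261.] 0.73 [0.6999 0.3713 0.07  ]
bay1 top [294. 191.] 0.96 [0.6503 0.0085 0.07  ]
bay1 top [267. 190.] 0.85 [0.652  0.0767 0.07  ]
bay1 top [324. 191.] 0.6 [ 0.6525 -0.0693  0.07  ]
bay1 scene [362. 283.] 0.91 [ 6.486e-01 -5.000e-04  7.000e-02]
bay1 scene [340. 292.] 0.85 [ 0.6568 -0.0577  0.07  ]
bay1 scene [392. 271.] 0.75 [0.6384 0.0805 0.07  ]
bay1 scene [511. 261.] 0.73 [0.6999 0.3713 0.07  ]
bay2 top [294. 191.] 0.96 [0.6503 0.0085 0.07  ]
bay2 top [267. 190.] 0.85 [0.652  0.0767 0.07  ]
bay2 top [324. 191.] 0.6 [ 0.6525 -0.0693  0.07  ]
bay2 scene [362. 283.] 0.91 [ 6.486e-01 -5.000e-04  7.000e-02]
bay2 scene [340. 292.] 0.85 [ 0.6568 -0.0577  0.
[... 1561 characters left out ...]
92 [ 0.5921 -0.1208  0.117 ]
lever_pivot top [357. 188.] 0.6 [ 0.6517 -0.151   0.117 ]
lever_pivot top [247. 272.] 0.16 [0.4384 0.115  0.117 ]
lever_pivot scene [295. 294.] 0.94 [ 0.6653 -0.1676  0.117 ]
bottle0_mid top [249. 269.] 0.73 [0.4483 0.1164 0.064 ]
bottle0_mid scene [376. 216.] 0.57 [0.4505 0.1168 0.064 ]
wash_bottle top [142. 188.] 0.88 [0.6651 0.4158 0.    ]
wash_bottle top [356. 186.] 0.38 [ 0.6852 -0.159   0.    ]
wash_bottle scene [510. 260.] 0.65 [0.6503 0.4202 0.    ]
wash_bottle scene [363. 301.] 0.61 [0.6528 0.0065 0.    ]
jar top [430. 203.] 0.74 [ 0.6418 -0.3604  0.    ]
jar top [296. 199.] 0.16 [0.6437 0.0019 0.    ]
jar scene [218. 336.] 0.82 [ 0.6401 -0.3495  0.    ]
```

The scene view shows two bottles near (333,228) and (377,215), the shaker around (350,285), the steel crank at (185,267) with two orange ones, and the tray at (453,205). The top view shows the same with the crank's knob at (461,267). Next is one enlarged composite.

```bash
python3 - <<'E'
from h import *
im=snap('top')
def c(x0,y0,x1,y1,s): return cv2.resize(im[y0:y1,x0:x1],None,fx=s,fy=s,interpolation=cv2.INTER_CUBIC)
a=c(185,150,385,240,4)
W=np.zeros((580,800,3),np.uint8); W[:360]=a
t=c(120,240,190,315,2.9); W[362:362+t.shape[0],:t.shape[1]]=t[:218]
k=c(425,255,475,300,4.4); W[362:362+k.shape[0],220:220+k.shape[1]]=k
b=c(230,255,315,287,4); W[362:362+b.shape[0],450:450+b.shape[1]]=b
cv2.imwrite('pics/c1.png',W[:,:,::-1])
for t in('bottle0_mid','crank_hub','clamp_screw','shaker','spanner_mid','pocket','drive_lever'):
  for d in nets.trace('top',t)[:4]:
    r=d['region'].astype(np.uint8); 
    if r.sum()<5: continue
    (cx,cy),wh,an=cv2.minAreaRect(cv2.findNonZero(r)); print(t,round(d['confidence'],2),r.sum(),np.round(d['point'],1),np.round([cx,cy,*wh,an],1))
snap('scene')
for d in nets.trace('scene','bottle0_mid')[:4]+nets.trace('scene','crank_hub')[:4]: print(round(d['confidence'],2),np.round(d['point'],1))
for q in('bottle1_mid','bottle2_mid'): print([ (np.round(d['point'],1),round(d['confidence'],2)) for n in('scene','top') for d in nets.spot_point(n,q)])
E
```

```text
bottle0_mid 0.7 493 [247.6 273.7] [247.5 271.5  23.   25.   90. ]
bottle0_mid 0.26 11151 [297.8 202.8] [282.6 197.6  77.4 187.   88. ]
crank_hub 0.88 491 [419.2 316.8] [414.4 321.9  38.6  20.2  77.5]
crank_hub 0.77 502 [448.3 278.3] [448.8 274.8  18.5  41.8  49.4]
crank_hub 0.68 546 [497.1 300.4] [498.4 301.9  40.4  20.6  61.8]
shaker 0.81 11166 [298.  199.2] [282.8 198.1  78.4 185.8  88. ]
spanner_mid 0.62 439 [167.9 271.2] [166.3 274.7  48.8  13.2  77.3]
pocket 0.64 2756 [155. 283.] [155.9 278.9  62.9  52.4  75.4]
drive_lever 0.65 318 [353.3 199.2] [352.8 201.9  12.1  41.1  26.6]
0.58 [376.3 214.7]
0.78 [184.9 268.7]
0.57 [125.7 268.7]
[(array([333.2, 224.4]), 0.62), (array([294.7, 269.4]), 0.74)]
[(array([296.8, 269.5]), 0.68)]
```

View pics/c1.png

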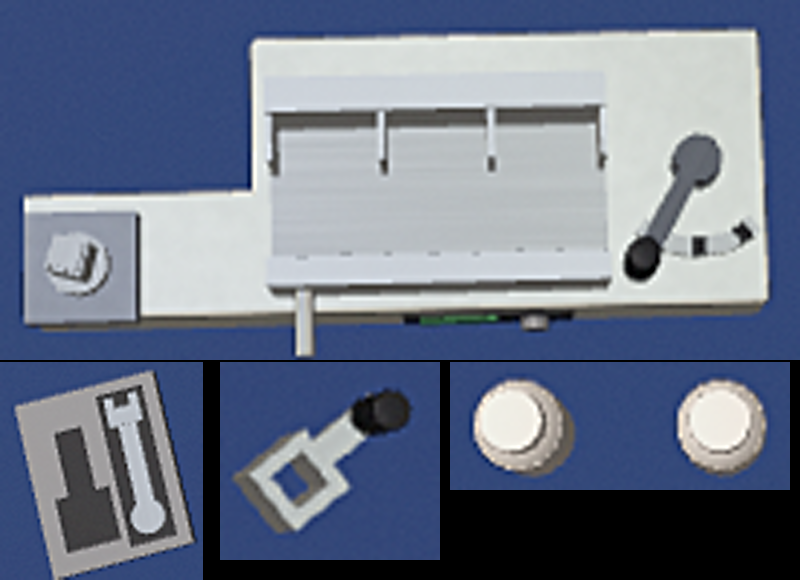

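The composite shows the bar open at about row 255, the fins at columns 273/383/491/601 and the shaft at (72,250). The crank cut-out is at (90,518), the crank hole at (295,482), and the caps at (508,421) and (714,420). Now I'll turn these into positions.

```bash
python3 - <<'E'
from h import *
def m(p,off,s,w): return ((np.array(p)-np.array(w)+.5)/s-.5+np.array(off))
S=lambda p,z:atz('top',m(p,(185,150),4,(0,0)),z)
T=lambda p,z:atz('top',m(p,(120,240),2.9,(0,362)),z)
K=lambda p,z:atz('top',m(p,(425,255),4.4,(220,362)),z)
B=lambda p,z:atz('top',m(p,(230,255),4,(450,362)),z)
a,b=S((265,110),.12),S((606,103),.12); print('rail',a,b,np.linalg.norm(a-b))
u=(a-b)/np.linalg.norm(a-b); yaw=np.arctan2(-u[0],u[1]); print('yaw',yaw)
Rz=R.from_euler('z',yaw).as_matrix(); c=(a+b)/2-Rz@[.0285,0,0]; print('shaker origin',c)
for p in((273,172),(384,172),(491,170),(601,165)): print('fintip',(Rz.T@(S(p,.115)-c)).round(4))
for p in((267,258),(608,250)): print('bar',(Rz.T@(S(p,.117)-c)).round(4))
print('shaft',S((74,250),.132),(Rz.T@(S((74,250),.132)-c)).round(4))
print('lever piv',S((694,158),.1),'knob top',S((644,250),.142))
print('bottles',B((508,421),.128),B((714,420),.128))
h=[K(p,.046) for p in((248,480),(300,432),(348,485),(297,530))]; print('hub',np.mean(h,0),[np.linalg.norm(h[i]-h[i-1]) for i in range(4)])
k=K((387,410),.0625); d=k-np.mean(h,0); print('knob',k,np.hypot(*d[:2]),np.arctan2(d[1],d[0]))
q=[T(p,.005) for p in((57,500),(112,485),(120,538),(68,553))]; e=T((68,430),.005); d=e-np.mean(q,0)
print('pocket',np.mean(q,0),np.hypot(*d[:2]),np.arctan2(d[1],d[0]))
o=[T(p,.013) for p in((15,407),(155,371),(193,541),(55,579))]; print('tray',np.mean(o,0),[np.round(np.arctan2(*(o[j]-o[i])[[1,0]]),3) for i,j in((0,1),(3,2),(1,2),(0,3))])
# scene bits
for n,P in(('A',B((508,421),.128)),('B',B((714,420),.128)),('shaft',S((74,250),.132)),('hub',np.mean(h,0)),('knob',k)): print(n,proj('scene',P))
im=snap('scene'); 
W=np.zeros((600,800,3),np.uint8)
W[:,:]=cv2.resize(im[180:300,300:460],(800,600),interpolation=cv2.INTER_CUBIC)
k=cv2.resize(im[245:305,155:215],(240,240),interpolation=cv2.INTER_CUBIC); W[360:,560:]=k
cv2.imwrite('pics/s1.png',W[:,:,::-1])
E
```

```text
rail [0.67206655 0.11302547 0.12      ] [ 0.68117291 -0.0977973   0.12      ] 0.2110193475577093
yaw 0.043167552996716915
shaker origin [0.64814628 0.00638419 0.12      ]
fintip [-0.0096  0.1015 -0.005 ]
fintip [-0.0111  0.0331 -0.005 ]
fintip [-0.0113 -0.0331 -0.005 ]
fintip [-0.0096 -0.1015 -0.005 ]
bar [-0.0638  0.1056 -0.003 ]
bar [-0.0636 -0.104  -0.003 ]
shaft [0.57980087 0.22403833 0.132     ] [-0.0589  0.2204  0.012 ]
lever piv [ 0.65210528 -0.15472574  0.1       ] knob top [ 0.5849025  -0.12062614  0.142     ]
bottles [0.44312777 0.12100421 0.128     ] [ 0.44583216 -0.00241187  0.128     ]
hub [ 0.4254777  -0.37899718  0.046     ] [np.float64(0.040377041755530516), np.float64(0.042242452629608795), np.float64(0.04136071963980575), np.float64(0.04051476380784638)]
knob [ 0.46704852 -0.42720654  0.0625    ] 0.06365748348676802 -0.8592059521573047
pocket [0.38393154 0.37680296 0.005     ] 0.08315623562670357 0.2876449782404365
tray [0.42418261 0.3631053  0.013     ] [np.float64(-1.295), np.float64(-1.284), np.float64(-2.876), np.float64(-2.857)]
A [378.52426048 196.47977393]
B [333.27587464 207.60836496]
shaft [438.93577384 223.27977773]
hub [186.5585217 258.3487884]
knob [167.74160698 271.39249162]
```

View pics/s1.png

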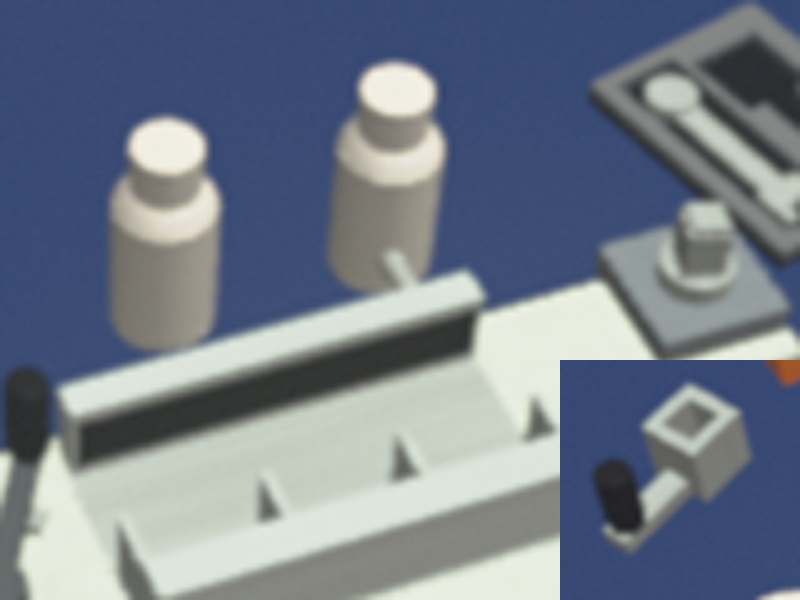

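The caps agree between the two cameras to about 3 mm, and the bar reads as open. With two bottles present I'll use bays 1 and 2, starting with the nearer bottle (B) into bay 1.

```bash
cat >> h.py <<'E'
def w(a): return (a+np.pi)%(2*np.pi)-np.pi
def go(x,y,z,yaw):
    s=state(); p=s['eef_pos']; ps=s['tool_rot'][2]
    t=w(ps-yaw); d=np.array([x,y,z])-p
    c,sn=np.cos(yaw),np.sin(yaw)
    c0,s0=np.cos(ps),np.sin(ps)
    print('turn',round(t,3),'| shift cm at target yaw',np.round(100*np.array([c*d[0]+sn*d[1],sn*d[0]-c*d[1],-d[2]]),2),
      '| at present yaw',np.round(100*np.array([c0*d[0]+s0*d[1],s0*d[0]-c0*d[1],-d[2]]),2))
E
python3 -c "
from h import *
go(.446,-.002,.24,.043)"
```

```text
turn 0.385 | shift cm at target yaw [ 2.109e+01 -5.581e+01 -4.000e-02] | at present yaw [ 4.049e+01 -4.382e+01 -4.000e-02]
```

```bash
python3 -m pendant '[[[0,0,0],0.13],[[0,0,0],0.13],[[0,0,0],0.125],[[1.3,-3.5,0],0],[[1.3,-3.5,0],0],[[1.3,-3.5,0],0],[[1.3,-3.5,0],0],[[1.3,-3.5,0],0]]' 6.5; python3 -m pendant '[[[1.5,-4,0],0],[[1.5,-4,0],0],[[1.5,-4,0],0],[[1.5,-4,0],0],[[1.5,-4,0],0],[[1.5,-4,0],0],[[1.5,-4,0],0],[[1.5,-4,0],0]]'; python3 -c "
from h import *
go(.446,-.002,.118,.043)"
```

```text
clock: 3.2
eef_pos: [0.3171, -0.3896, 0.2397]
tool_rot: [3.141, -0.0, 0.043]
wrist_force: [0.0, 0.3, -0.4]
width: 0.065
clock: 4.0
eef_pos: [0.4232, -0.0645, 0.2399]
tool_rot: [3.141, -0.001, 0.043]
wrist_force: [1.2, 0.5, 0.0]
width: 0.0649
turn -0.0 | shift cm at target yaw [ 2.54 -6.15 12.19] | at present yaw [ 2.54 -6.15 12.19]
```

```bash
python3 -m pendant '[[[1.3,-3.1,0],0],[[1.3,-3.1,0],0],[[0,0,3],0],[[0,0,3],0],[[0,0,3],0],[[0,0,3.2],0],[[0,0,0],0],[[0,0,0],0]]'; python3 -m pendant '[[[0,0,0],0],[[0,0,0],0],[[0,0,0],0],[[0,0,0],0],[[0,0,0],0],[[0,0,0],0],[[0,0,-4],0],[[0,0,-4],0]]' 3; python3 -c "
from h import *
go(.640,.006,.245,.043)"
```

```text
clock: 4.8
eef_pos: [0.4464, -0.003, 0.1182]
tool_rot: [-3.141, 0.0, 0.043]
wrist_force: [0.5, 0.1, 0.7]
width: 0.065
clock: 5.6
eef_pos: [0.4451, -0.003, 0.1975]
tool_rot: [-3.141, 0.003, 0.043]
wrist_force: [1.3, 0.2, -2.2]
width: 0.0376
turn 0.0 | shift cm at target yaw [19.52 -0.06 -4.75] | at present yaw [19.52 -0.06 -4.75]
```

```bash
python3 -m pendant '[[[0,0,-3.5],0],[[0,0,-3.3],0],[[3.2,0,0],0],[[3.2,0,0],0],[[3.3,0,0],0],[[3.3,0,0],0],[[3.3,0,0],0],[[3.3,0,0],0]]';python3 -m pendant '[[[0,0,0],0],[[0,0,0],0],[[0,0,0],0],[[0,0,2],0],[[0,0,2],0],[[0,0,0],0],[[0,0,0],0],[[0,0,0],0]]'; python3 -c "
from h import *
go(.640,.006,.189,.043)
snap('top','t1.png',(220,150,420,290),4)"
```

```text
clock: 6.4
eef_pos: [0.6431, 0.0051, 0.2645]
tool_rot: [-3.142, 0.002, 0.042]
wrist_force: [-0.4, 0.4, -1.3]
width: 0.0374
clock: 7.2
eef_pos: [0.6424, 0.0052, 0.2272]
tool_rot: [3.141, -0.002, 0.043]
wrist_force: [0.6, 0.4, -1.5]
width: 0.0375
turn -0.0 | shift cm at target yaw [-0.24 -0.09  3.82] | at present yaw [-0.24 -0.09  3.82]
```

View pics/t1.png

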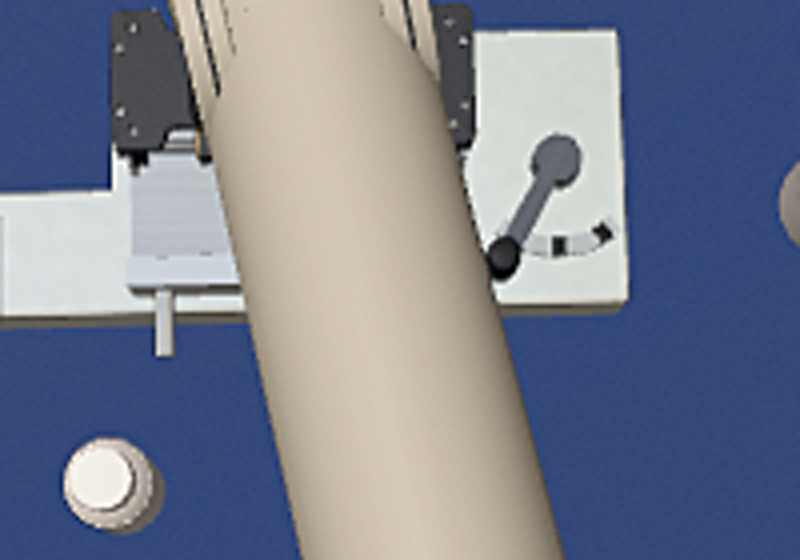

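The arm hides the bays in this view, so I'll lower by the numbers and watch the force.

```bash
python3 -m pendant '[[[-0.25,-0.1,0],0],[[0,0,1.5],0],[[0,0,1],0],[[0,0,0.8],0],[[0,0,0.5],0],[[0,0,0],0],[[0,0,0],0],[[0,0,0],0]]'
```

```text
clock: 8.05
eef_pos: [0.6399, 0.0061, 0.1879]
tool_rot: [3.141, -0.001, 0.043]
wrist_force: [-0.7, -1.6, 3.4]
width: 0.0374
```

```bash
python3 -m pendant '[[[0,0,0],0],[[0,0,0],0],[[0,0,0],0],[[0,0,-2],0],[[0,0,-4],0],[[0,0,-4],0],[[-4,0,0],0],[[-4,0,0],0]]' 5.5;  python3 -c "
from h import *
go(.444,.121,.27,.043)"
```

```text
clock: 8.85
eef_pos: [0.5596, 0.0033, 0.2883]
tool_rot: [-3.14, -0.002, 0.043]
wrist_force: [-0.5, -0.0, -0.6]
width: 0.0552
turn 0.0 | shift cm at target yaw [-11.04 -12.26   1.83] | at present yaw [-11.04 -12.26   1.83]
```

```bash
python3 -m pendant '[[[-2.8,-3.1,0],0],[[-2.8,-3.1,0],0],[[-2.8,-3.1,0],0],[[-2.6,-3,0],0],[[0,0,4],0],[[0,0,4],0],[[0,0,0],0],[[0,0,0],0]]' 6.5;  python3 -c "
from h import *
go(.444,.121,.118,.043)
snap('top','t2.png',(185,150,385,290),4)"
```

```text
clock: 9.65
eef_pos: [0.4444, 0.1209, 0.2083]
tool_rot: [-3.141, 0.001, 0.043]
wrist_force: [0.4, 0.7, 0.0]
width: 0.0648
turn -0.0 | shift cm at target yaw [-0.04 -0.01  9.03] | at present yaw [-0.04 -0.01  9.03]
```

View pics/t2.png

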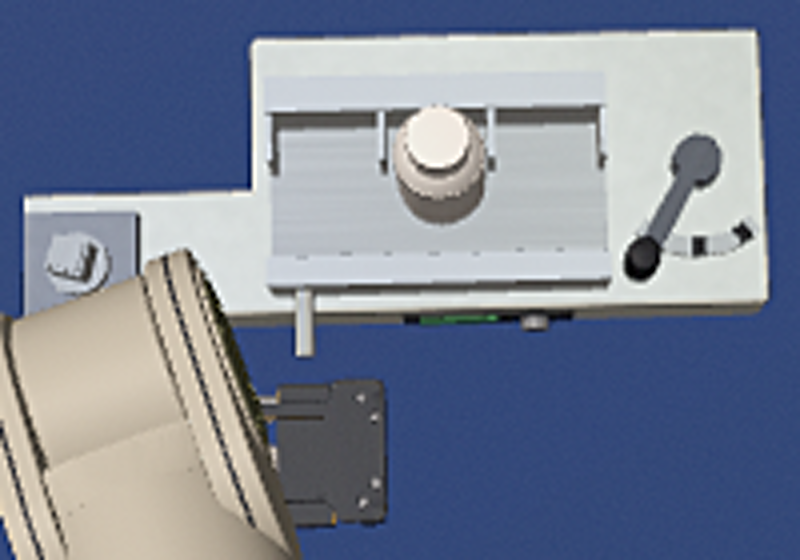

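The bottle stands upright in bay 1, with its cap at (438,140) between the fins. The same routine follows for bottle A into bay 2.

```bash
python3 -m pendant '[[[0,0,3],0],[[0,0,3],0],[[0,0,3],0],[[0,0,0],0],[[0,0,0],0],[[0,0,0],0],[[0,0,0],0],[[0,0,0],0]]'; python3 -m pendant '[[[0,0,0],0],[[0,0,0],0],[[0,0,0],0],[[0,0,0],0],[[0,0,0],0],[[0,0,-4],0],[[0,0,-4],0],[[0,0,-4],0]]' 3; python3 -c "
from h import *
go(.637,.075,.265,.043)"
```

```text
clock: 10.5
eef_pos: [0.4452, 0.1209, 0.1186]
tool_rot: [3.141, -0.002, 0.043]
wrist_force: [0.5, -0.2, 0.8]
width: 0.0651
clock: 11.3
eef_pos: [0.4439, 0.1209, 0.2387]
tool_rot: [-3.142, 0.001, 0.043]
wrist_force: [1.2, 0.2, -1.0]
width: 0.0374
turn 0.0 | shift cm at target yaw [19.09  5.42 -2.63] | at present yaw [19.09  5.42 -2.63]
```

```bash
python3 -m pendant '[[[0,2.7,-1.3],0],[[0,2.7,-1.3],0],[[3.1,0,0],0],[[3.2,0,0],0],[[3.2,0,0],0],[[3.2,0,0],0],[[3.2,0,0],0],[[3.2,0,0],0]]';python3 -m pendant '[[[0,0,0],0],[[0,0,0],0],[[0,0,2],0],[[0,0,2],0],[[0,0,0],0],[[0,0,0],0],[[0,0,0],0],[[0,0,0],0]]'; python3 -c "
from h import *
go(.637,.075,.188,.043)"
```

```text
clock: 12.1
eef_pos: [0.6387, 0.0748, 0.2627]
tool_rot: [3.141, 0.001, 0.042]
wrist_force: [-0.6, 0.2, -1.1]
width: 0.0373
clock: 12.9
eef_pos: [0.638, 0.0752, 0.2249]
tool_rot: [3.142, -0.002, 0.043]
wrist_force: [-1.1, 0.2, -2.0]
width: 0.0374
turn -0.0 | shift cm at target yaw [-0.1   0.02  3.69] | at present yaw [-0.1   0.02  3.69]
```

```bash
python3 -m pendant '[[[0,0,1.5],0],[[0,0,1],0],[[0,0,0.7],0],[[0,0,0.5],0],[[0,0,0],0],[[0,0,0],0],[[0,0,0],0],[[0,0,0],0]]'; python3 -m pendant '[[[0,0,0],0],[[0,0,0],0],[[0,0,0],0],[[0,0,-2],0],[[0,0,-4],0],[[0,0,-4],0],[[-4,0,0],0],[[-4,0,0],0]]' 5.2;  python3 -c "
from h import *
go(.425,-.379,.27,.85)"
```

```text
clock: 13.7
eef_pos: [0.6384, 0.0752, 0.1874]
tool_rot: [-3.141, -0.002, 0.043]
wrist_force: [0.8, -0.2, 5.0]
width: 0.0377
clock: 14.5
eef_pos: [0.5575, 0.0723, 0.2872]
tool_rot: [-3.14, -0.002, 0.043]
wrist_force: [-0.5, 0.3, 0.2]
width: 0.0519
turn -0.807 | shift cm at target yaw [-42.65  19.83   1.72] | at present yaw [-15.17  44.52   1.72]
```

Both bottles are released. Before moving on I'll look closely at the bays, the crank and the shaft with one composite.

```bash
python3 - <<'E'
from h import *
im=snap('top'); sc=snap('scene')
def c(im,x0,y0,x1,y1,s): return cv2.resize(im[y0:y1,x0:x1],None,fx=s,fy=s,interpolation=cv2.INTER_CUBIC)
W=np.zeros((600,800,3),np.uint8)
W[:360,:360]=c(im,425,255,465,295,9)     # crank
W[:360,370:730]=c(im,185,195,221,231,10)  # shaft top cam
W[364:600,:400]=c(sc,300,180,400,239,4)
W[364:600,410:760]=c(sc,420,205,470,238,7)[:236,:350] if False else cv2.resize(sc[205:239,420:470],(350,236),interpolation=cv2.INTER_CUBIC)
cv2.imwrite('pics/c2.png',W[:,:,::-1])
E
```

```text
(no output)
```

View pics/c2.png

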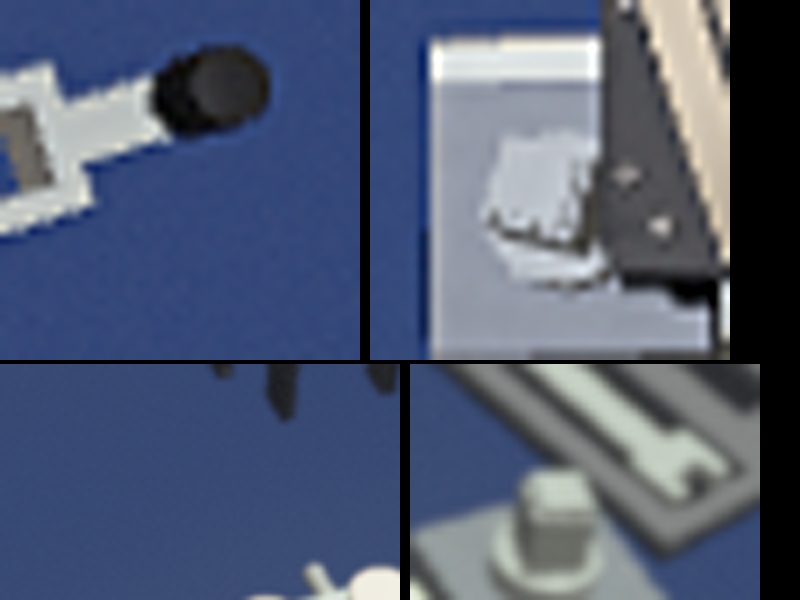

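The crank has been knocked: its hub is now near top pixel (424,272). I'll move aside and measure again.

```bash
python3 -m pendant '[[[-2,4,0],0],[[-2,4,0],0],[[-2,4,0],0],[[0,0,0],0],[[0,0,0],0],[[0,0,0],0],[[0,0,0],0],[[0,0,0],0]]' 5.6; python3 - <<'E'
from h import *
im=snap('top'); sc=snap('scene')
def c(im,x0,y0,x1,y1,s): return cv2.resize(im[y0:y1,x0:x1],None,fx=s,fy=s,interpolation=cv2.INTER_CUBIC)
W=np.zeros((600,800,3),np.uint8)
W[:360,:480]=c(im,405,250,465,295,8)     # crank
W[:300,490:790]=c(im,188,198,218,228,10)  # shaft top cam
W[364:600,:400]=c(sc,300,231,400,290,4)
W[364:600,410:760]=cv2.resize(sc[205:239,420:470],(350,236),interpolation=cv2.INTER_CUBIC)
cv2.imwrite('pics/c3.png',W[:,:,::-1])
for d in nets.trace('top','crank_hub'): 
    r=d['region'].astype(np.uint8); print(d['confidence'],cv2.minAreaRect(cv2.findNonZero(r)))
for n in('top','scene'):
  for d in nets.spot_point(n,'crank_hub'): print(n,d['point'],d['confidence'],atz(n,d['point'],.023))
E
```

```text
clock: 15.4
eef_pos: [0.5032, -0.0497, 0.2864]
tool_rot: [-3.141, 0.0, 0.045]
wrist_force: [-0.1, 0.1, -0.2]
width: 0.0559
0.83 ((415.5377502441406, 322.1320495605469), (39.01039505004883, 18.54367446899414), 74.05460357666016)
0.58 ((434.3868408203125, 270.1037902832031), (16.895347595214844, 42.1696891784668), 74.05460357666016)
top [494.5, 291.2] 0.95 [ 0.40437328 -0.52215641  0.023     ]
top [425.8, 274.2] 0.89 [ 0.44590539 -0.34149322  0.023     ]
top [409.8, 313.4] 0.61 [ 0.34344613 -0.29861809  0.023     ]
scene [217.3, 237.1] 0.61 [ 0.35694845 -0.29218397  0.023     ]
scene [129.8, 274.2] 0.59 [ 0.41293514 -0.52044403  0.023     ]
```

View pics/c3.png

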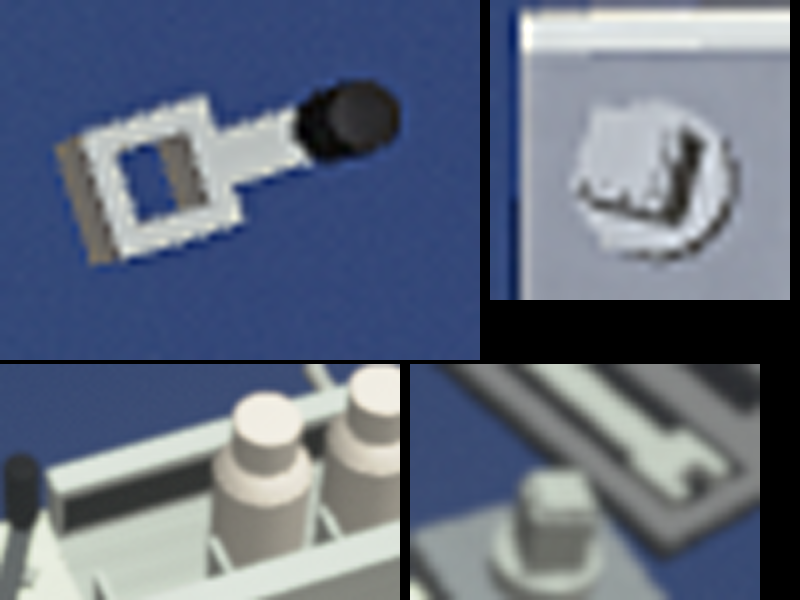

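Both bottles stand in bays 1 and 2. The crank's hub top is centred at composite (166,178), its knob top is at (365,117), and the shaft's top is at about (625,155) on a collar at (657,180).

```bash
python3 - <<'E'
from h import *
def m(p,off,s,w): return ((np.array(p)-np.array(w)+.5)/s-.5+np.array(off))
K=lambda p,z:atz('top',m(p,(405,250),8,(0,0)),z)
S=lambda p,z:atz('top',m(p,(188,198),10,(490,0)),z)
C=lambda p,z:atz('scene',m(p,(420,205),(7,236/34),(410,364)),z)
h=[K(p,.046) for p in((88,137),(210,95),(243,220),(125,258))]; H=np.mean(h,0); k=K((365,117),.0625); d=k-H
print('hub',H,[round(np.linalg.norm(h[i]-h[i-1]),4) for i in range(4)],[round(np.arctan2(*(h[i]-h[i-1])[[1,0]])%(np.pi/2),3) for i in range(4)],'knob',k,np.hypot(*d[:2]),np.arctan2(d[1],d[0]))
print('collar top',S((657,180),.1),'collar scene',C((547,557),.1))
print('shaft top',S((627,155),.132),'scene',C((558,493),.132))
for a,b,z in(((590,105),(578,187),.128),((580,187),(685,218),.1),((700,125),(685,215),.1)):
    v=S(b,z)-S(a,z); print('flat',np.arctan2(v[1],v[0])%(np.pi/2))
a,b,c_=C((525,478),.132),C((580,468),.132),C((597,512),.132); 
for v in(b-a,c_-b): print('flat scene',np.arctan2(v[1],v[0])%(np.pi/2),np.linalg.norm(v))
# theoretical pixel of shaft top corners/known shaker check
go(H[0],H[1],.2,.48)
E
```

```text
hub [ 0.45071677 -0.33517559  0.046     ] [np.float64(0.0405), np.float64(0.0423), np.float64(0.0415), np.float64(0.0404)] [np.float64(0.292), np.float64(0.345), np.float64(0.249), np.float64(0.323)] knob [ 0.46991995 -0.39538063  0.0625    ] 0.06319343282842438 -1.2620343675694798
collar top [0.57698969 0.22737553 0.1       ] collar scene [0.5822369  0.22926311 0.1       ]
shaft top [0.57743961 0.2284478  0.132     ] scene [0.58076517 0.22837502 0.132     ]
flat 1.4731712857924575
flat 1.300118959153114
flat 1.4508369101165557
flat scene 1.4978609880705154 0.02069003669394218
flat scene 1.3800949439796706 0.021537718638843312
turn -0.437 | shift cm at target yaw [-17.78  22.83   8.65] | at present yaw [-6.45 28.21  8.65]
```

```bash
python3 -m pendant '[[[-0.9,4,0],0],[[-0.9,4,0],0],[[-0.9,4,0],0],[[-0.9,4,0],0],[[-0.9,4,0],0],[[-0.9,4,0],0],[[-1,4.2,0],-0.13],[[0,0,0],-0.13]]' 5.8; python3 -c "
from h import *
go(.4507,-.3352,.037,.306)"
```

```text
clock: 16.45
eef_pos: [0.448, -0.3417, 0.2857]
tool_rot: [3.141, 0.002, 0.299]
wrist_force: [-0.1, 0.2, -0.3]
width: 0.0579
turn -0.007 | shift cm at target yaw [ 0.46 -0.54 24.87] | at present yaw [ 0.45 -0.54 24.87]
```

```bash
python3 -m pendant '[[[0.45,-0.5,4],0],[[0,0,4],0],[[0,0,4],0],[[0,0,4],0],[[0,0,4],0],[[0,0,2],0],[[0,0,0],0],[[0,0,0],0]]'; python3 -c "
from h import *
go(.4507,-.3352,.037,.306)"
```

```text
clock: 17.25
eef_pos: [0.4542, -0.3293, 0.0672]
tool_rot: [3.141, -0.0, 0.303]
wrist_force: [0.0, -1.1, 0.0]
width: 0.0582
turn -0.003 | shift cm at target yaw [-0.51  0.46  3.02] | at present yaw [-0.51  0.46  3.02]
```

```bash
python3 -m pendant '[[[-0.5,0.45,0],0],[[0,0,0],0],[[0,0,1],0],[[0,0,1],0],[[0,0,1],0],[[0,0,0],0],[[0,0,0],0],[[0,0,0],0]]'; python3 -m pendant '[[[0,0,0],0],[[0,0,0],0],[[0,0,0],0],[[0,0,0],0],[[0,0,0],0],[[0,0,0],0],[[0,0,-4],0],[[0,0,-4],0]]' 3
```

```text
clock: 18.05
eef_pos: [0.4506, -0.335, 0.0368]
tool_rot: [3.141, -0.0, 0.303]
wrist_force: [-1.2, -0.3, 0.7]
width: 0.0575
clock: 18.85
eef_pos: [0.4491, -0.3345, 0.1159]
tool_rot: [-3.139, 0.002, 0.303]
wrist_force: [0.1, -1.1, -4.4]
width: 0.0418
```

```bash
python3 -m pendant '[[[0,0,-2],-0.14],[[0,0,-2],-0.14],[[0,0,-2],-0.14],[[0,0,-2],-0.14],[[0,0,-2],-0.14],[[0,0,-2],-0.14],[[0,0,-2],-0.14],[[0,0,-2],-0.12]]'; python3 -m pendant '[[[0,0,0],0],[[0,0,0],0],[[0,0,0],0],[[0,0,0],0],[[0,0,0],0],[[0,0,0],0],[[0,0,0],0],[[0,0,0],0]]'; python3 -c "
from h import *
go(.579,.228,.28,1.40)"
```

```text
clock: 19.65
eef_pos: [0.4498, -0.3352, 0.2765]
tool_rot: [-3.141, -0.0, 1.408]
wrist_force: [0.0, 0.1, -3.4]
width: 0.0418
clock: 20.45
eef_pos: [0.4504, -0.3349, 0.2765]
tool_rot: [3.142, 0.0, 1.403]
wrist_force: [0.8, -0.1, -4.1]
width: 0.0418
turn 0.003 | shift cm at target yaw [57.66  3.11 -0.35] | at present yaw [57.65  3.26 -0.35]
```

```bash
python3 -m pendant '[[[4.5,0.25,0],0],[[4.5,0.25,0],0],[[4.5,0.25,0],0],[[4.5,0.25,0],0],[[4.5,0.25,0],0],[[4.5,0.25,0],0],[[4.5,0.25,0],0],[[4.5,0.25,0],0]]'; python3 -m pendant '[[[4,0.2,0],0],[[4,0.2,0],0],[[4,0.2,0],0],[[4,0.2,0],0],[[4,0.2,0],0],[[1.6,0.1,0],0],[[0,0,0],0],[[0,0,0],0]]'; python3 -m pendant '[[[0,0,3],0],[[0,0,3],0],[[0,0,3],0],[[0,0,1.5],0],[[0,0,0],0],[[0,0,0],0],[[0,0,0],0],[[0,0,0],0]]';python3 - <<'E'
from h import *
go(.579,.228,.169,1.40)
sc=snap('scene'); im=snap('top')
W=np.zeros((600,800,3),np.uint8)
W[:480,:480]=cv2.resize(sc[190:250,410:470],(480,480),interpolation=cv2.INTER_CUBIC)
W[:300,490:790]=cv2.resize(im[180:240,180:240],(300,300),interpolation=cv2.INTER_CUBIC)
cv2.imwrite('pics/c4.png',W[:,:,::-1])
E
```

```text
clock: 21.25
eef_pos: [0.5305, 0.0183, 0.2769]
tool_rot: [3.141, 0.0, 1.402]
wrist_force: [1.5, 0.2, -4.4]
width: 0.0416
clock: 22.05
eef_pos: [0.5773, 0.2275, 0.2763]
tool_rot: [-3.141, 0.0, 1.403]
wrist_force: [-0.2, 0.4, -3.4]
width: 0.0418
clock: 22.85
eef_pos: [0.5777, 0.2281, 0.1728]
tool_rot: [3.14, -0.001, 1.403]
wrist_force: [-0.4, 0.4, -4.5]
width: 0.0419
turn 0.003 | shift cm at target yaw [0.02 0.13 0.38] | at present yaw [0.02 0.13 0.38]
```

View pics/c4.png

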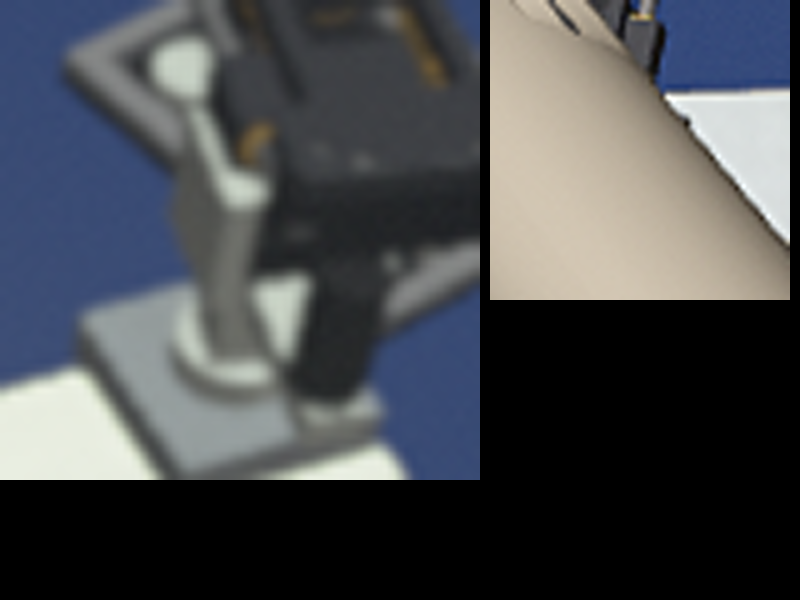

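The hub is held over the shaft with the knob at crop (340,330), but the view is too oblique to judge millimetres. I'll lower gently with force feedback.

```bash
python3 -m pendant '[[[0,0.1,0],0],[[0,0,0.4],0],[[0,0,0.3],0],[[0,0,0.3],0],[[0,0,0],0],[[0,0,0],0],[[0,0,0],0],[[0,0,0],0]]'
```

```text
clock: 23.75
eef_pos: [0.5782, 0.2277, 0.1616]
tool_rot: [3.142, -0.0, 1.403]
wrist_force: [-0.5, 0.3, -3.7]
width: 0.0417
```

```bash
python3 -m pendant '[[[0,0,0.4],0],[[0,0,0.4],0],[[0,0,0.4],0],[[0,0,0],0],[[0,0,0],0],[[0,0,0],0],[[0,0,0],0],[[0,0,0],0]]'
```

```text
clock: 24.55
eef_pos: [0.5781, 0.2278, 0.1496]
tool_rot: [-3.141, -0.0, 1.403]
wrist_force: [0.8, 3.5, -4.9]
width: 0.0417
```

```bash
python3 -m pendant '[[[0,0,0.4],0],[[0,0,0.4],0],[[0,0,0.4],0],[[0,0,0.1],0],[[0,0,0],0],[[0,0,0],0],[[0,0,0],0],[[0,0,0],0]]'
```

```text
clock: 25.35
eef_pos: [0.5784, 0.2279, 0.1368]
tool_rot: [3.141, -0.001, 1.403]
wrist_force: [1.0, 4.3, -0.1]
width: 0.042
```

The crank is seated on the collar (TCP z .137, lateral force 4 N). I'll release it and move over the knob.

```bash
python3 -m pendant '[[[0,0,0],0],[[0,0,0],0],[[0,0,0],0],[[0,0,0],0],[[0,0,-3],0],[[0,0,-3],0],[[0,0,0],0],[[0,0,0],0]]' 5.4;python3 -m pendant '[[[0,3.2,0],0],[[0,3.2,0],0],[[0,0,0],0],[[0,0,0],0],[[0,0,0],0],[[0,0,0],0],[[0,0,0],0],[[0,0,0],0]]' 4.6; python3 -c "
from h import *
go(.642,.2186,.145,1.403)
snap('scene','s5.png',(400,180,480,240),10)"
```

```text
clock: 26.15
eef_pos: [0.5785, 0.2275, 0.1969]
tool_rot: [3.141, 0.0, 1.403]
wrist_force: [0.4, -0.7, -1.0]
width: 0.0539
clock: 26.95
eef_pos: [0.6411, 0.217, 0.1968]
tool_rot: [3.141, 0.0, 1.403]
wrist_force: [-0.1, -0.2, -0.6]
width: 0.0459
turn 0.0 | shift cm at target yaw [0.17 0.06 5.18] | at present yaw [0.17 0.06 5.18]
```

View pics/s5.png

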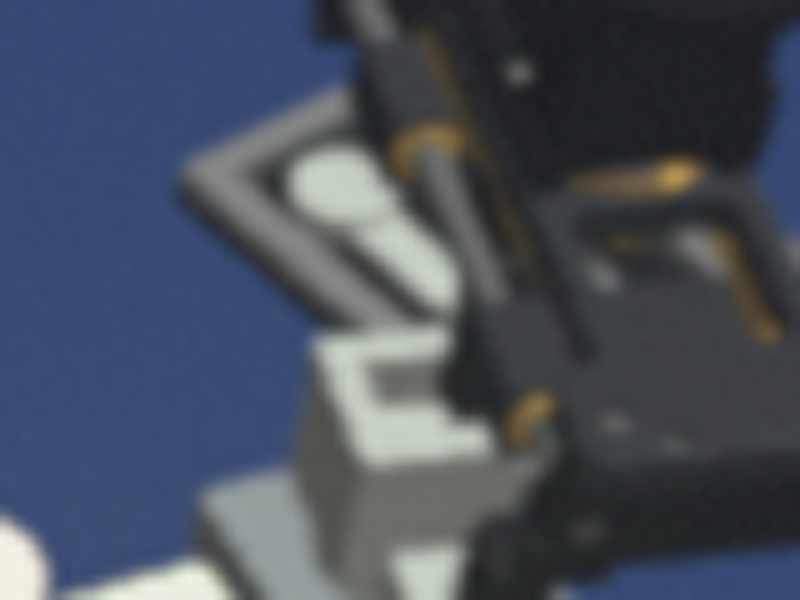

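The hub sits on the collar, with its top at crop (400,390), and the gripper is over the knob. Down and grip.

```bash
python3 -m pendant '[[[0.1,0,0],0],[[0,0,2],0],[[0,0,2],0],[[0,0,1.2],0],[[0,0,0],0],[[0,0,0],0],[[0,0,0],0],[[0,0,0],0]]'; python3 -m pendant '[[[0,0,0],0],[[0,0,0],0],[[0,0,0],0],[[0,0,0],0],[[0,0,0],0],[[0,0,0],0],[[0,0,0],0],[[0,0,0],0]]' 1.5
```

```text
clock: 27.8
eef_pos: [0.6419, 0.2182, 0.1456]
tool_rot: [3.14, -0.001, 1.403]
wrist_force: [0.0, -0.4, 0.3]
width: 0.046
clock: 28.6
eef_pos: [0.6417, 0.2178, 0.1447]
tool_rot: [3.141, -0.0, 1.403]
wrist_force: [1.2, -1.2, 0.7]
width: 0.0232
```

```bash
python3 -m pendant '[[[-1.68,-0.22,0],0],[[-1.57,-0.65,0],0],[[-1.35,-1.03,0],0],[[-1.03,-1.35,0],0],[[-0.65,-1.57,0],0],[[-0.22,-1.68,0],0],[[0,0,0],0],[[0,0,0],0]]'
```

```text
clock: 29.4
eef_pos: [0.5665, 0.1651, 0.1446]
tool_rot: [3.141, -0.0, 1.403]
wrist_force: [0.4, 2.7, -1.5]
width: 0.0232
```

```bash
python3 -m pendant '[[[0.5,-2.49,0],0],[[1.41,-2.11,0],0],[[2.11,-1.41,0],0],[[2.49,-0.5,0],0],[[2.49,0.5,0],0],[[2.11,1.41,0],0],[[1.41,2.11,0],0],[[0.5,2.49,0],0]]'
```

```text
clock: 30.2
eef_pos: [0.5883, 0.2942, 0.1441]
tool_rot: [-3.14, 0.002, 1.405]
wrist_force: [-5.1, -5.4, 3.7]
width: 0.0233
```

```bash
python3 -m pendant '[[[-0.5,2.49,0],0],[[-1.41,2.11,0],0],[[-2.11,1.41,0],0],[[-2.49,0.5,0],0],[[-2.49,-0.5,0],0],[[-2.11,-1.41,0],0],[[-1.41,-2.11,0],0],[[-0.5,-2.49,0],0]]'; python3 -m pendant '[[[0.5,-2.49,0],0],[[1.41,-2.11,0],0],[[2.11,-1.41,0],0],[[2.49,-0.5,0],0],[[2.49,0.5,0],0],[[2.11,1.41,0],0],[[1.41,2.11,0],0],[[0.5,2.49,0],0]]'; python3 -c "
from h import *
snap('top','t6.png',(185,150,385,240),4)"
```

```text
clock: 31.0
eef_pos: [0.5671, 0.1647, 0.1444]
tool_rot: [3.141, -0.003, 1.401]
wrist_force: [5.6, 16.2, -4.9]
width: 0.0232
clock: 31.8
eef_pos: [0.5883, 0.2943, 0.1441]
tool_rot: [-3.14, 0.002, 1.405]
wrist_force: [-5.3, -6.3, 3.5]
width: 0.0233
```

View pics/t6.png

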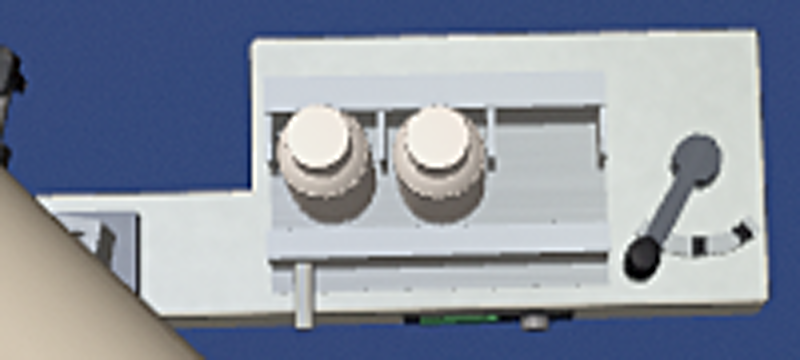

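The bar has advanced about 17 mm (face from row 254 to 226), as expected, with both bottles upright. Continue winding.

```bash
python3 -m pendant '[[[-0.5,2.49,0],0],[[-1.41,2.11,0],0],[[-2.11,1.41,0],0],[[-2.49,0.5,0],0],[[-2.49,-0.5,0],0],[[-2.11,-1.41,0],0],[[-1.41,-2.11,0],0],[[-0.5,-2.49,0],0]]'; python3 -m pendant '[[[0.5,-2.49,0],0],[[1.41,-2.11,0],0],[[2.11,-1.41,0],0],[[2.49,-0.5,0],0],[[2.49,0.5,0],0],[[2.11,1.41,0],0],[[1.41,2.11,0],0],[[0.5,2.49,0],0]]'; python3 -m pendant '[[[-0.5,2.49,0],0],[[-1.41,2.11,0],0],[[-2.11,1.41,0],0],[[-2.49,0.5,0],0],[[0,0,0],0],[[0,0,0],0],[[0,0,0],0],[[0,0,0],0]]'
```

```text
clock: 32.65
eef_pos: [0.5668, 0.1648, 0.1445]
tool_rot: [3.141, -0.003, 1.401]
wrist_force: [5.7, 16.8, -5.8]
width: 0.0231
clock: 33.45
eef_pos: [0.588, 0.2943, 0.1442]
tool_rot: [-3.14, 0.001, 1.405]
wrist_force: [-4.2, -5.3, 3.6]
width: 0.0236
clock: 34.25
eef_pos: [0.642, 0.2182, 0.1446]
tool_rot: [3.141, -0.0, 1.403]
wrist_force: [2.0, -1.1, 1.3]
width: 0.0232
```

```bash
python3 -m pendant '[[[-1.68,-0.22,0],0],[[-1.57,-0.65,0],0],[[-1.35,-1.03,0],0],[[-1.03,-1.35,0],0],[[-0.65,-1.57,0],0],[[-0.22,-1.68,0],0],[[0,0,0],0],[[0,0,0],0]]'
```

```text
clock: 35.05
eef_pos: [0.5675, 0.1652, 0.1449]
tool_rot: [3.139, -0.001, 1.403]
wrist_force: [6.4, 1.0, -1.4]
width: 0.0233
```

```bash
python3 -m pendant '[[[0.22,-1.68,0],0],[[0.65,-1.57,0],0],[[0,0,0],0],[[0,0,0],0],[[0,0,0],0],[[0,0,0],0],[[0,0,0],0],[[0,0,0],0]]'
```

```text
clock: 35.85
eef_pos: [0.5496, 0.1726, 0.147]
tool_rot: [3.117, -0.004, 1.393]
wrist_force: [59.7, -9.8, -22.5]
width: 0.0443
```

The force has jumped, so this is probably the stop. I'll back off a little and look.

```bash
python3 -m pendant '[[[-0.45,1.2,0],0],[[-0.2,1.0,0],0],[[0,0,0],0],[[0,0,0],0],[[0,0,0],0],[[0,0,0],0],[[0,0,0],0],[[0,0,0],0]]'; python3 - <<'E'
from h import *
im=snap('top'); sc=snap('scene')
W=np.zeros((600,800,3),np.uint8)
W[:300,:800]=cv2.resize(im[150:225,185:385],(800,300),interpolation=cv2.INTER_CUBIC)
W[300:,:480]=cv2.resize(sc[180:240,390:486],(480,300),interpolation=cv2.INTER_CUBIC)
cv2.imwrite('pics/c7.png',W[:,:,::-1])
E
```

```text
clock: 36.65
eef_pos: [0.5629, 0.1658, 0.1461]
tool_rot: [3.13, -0.001, 1.398]
wrist_force: [25.0, -5.6, -4.0]
width: 0.0232
```

View pics/c7.png

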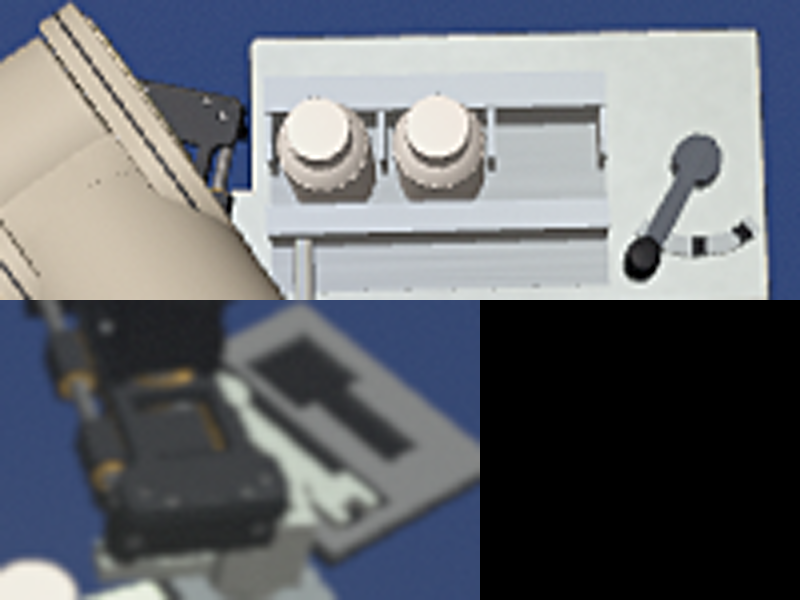

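The bottles have moved up to the rail (caps at (316,128) and (437,127)), and the bar face is near row 200. I'll measure the bar's travel by registering it against the first picture.

```bash
python3 - <<'E'
from h import *
im=snap('top'); t0=cv2.imread('pics/t0.png')[:,:,::-1]
t6=cv2.resize(cv2.imread('pics/t6.png')[:,:,::-1],(200,90),interpolation=cv2.INTER_AREA)
g=lambda a:cv2.cvtColor(np.ascontiguousarray(a),cv2.COLOR_RGB2GRAY).astype(np.float32)
A=g(t0)[150:240,185:385]; N=g(im)[150:240,185:385]; M=g(t6)
# bar rear edge: darkest shadow band under bar, columns 318-333 ; template from t0
for nm,P in(('t0',A),('t6',M),('now',N)):
    col=P[30:85,133-5:150-5].mean(1); gr=np.gradient(col); i=np.argmin(gr); 
    y0,y1,y2=gr[i-1:i+2]; print(nm,'rear edge row',180+i+.5*(y0-y2)/(y0-2*y1+y2), col.round(0).astype(int).tolist())
E
```

```text
t0 rear edge row 226.40520682930946 [97, 171, 198, 193, 191, 191, 191, 191, 190, 190, 191, 190, 190, 191, 193, 194, 193, 190, 187, 188, 189, 189, 192, 191, 190, 189, 188, 187, 188, 191, 187, 192, 192, 213, 210, 209, 210, 210, 215, 210, 69, 78, 134, 230, 219, 217, 183, 61, 40, 58, 89, 96, 63, 72, 71]
t6 rear edge row 226.40771487355232 [101, 169, 198, 194, 191, 192, 191, 191, 190, 191, 191, 190, 190, 191, 193, 194, 194, 190, 188, 189, 189, 189, 192, 191, 189, 193, 211, 211, 210, 210, 211, 218, 209, 94, 76, 103, 174, 195, 193, 188, 190, 195, 216, 216, 217, 217, 178, 68, 40, 58, 89, 95, 66, 70, 72]
now rear edge row 226.41571053862572 [98, 171, 199, 193, 191, 192, 191, 191, 191, 191, 191, 190, 190, 191, 193, 194, 194, 190, 187, 192, 213, 211, 210, 210, 211, 215, 219, 89, 79, 92, 159, 202, 194, 190, 192, 194, 190, 189, 192, 187, 191, 193, 218, 216, 217, 217, 184, 62, 40, 58, 89, 97, 63, 72, 72]
```

```bash
python3 - <<'E'
from h import *
im=snap('top'); t0=cv2.imread('pics/t0.png')[:,:,::-1]
yaw=.043; Rz=R.from_euler('z',yaw).as_matrix()
for nm,I in(('t0',t0),('now',im)):
  G=cv2.cvtColor(np.ascontiguousarray(I),cv2.COLOR_RGB2GRAY).astype(float)
  for c0,c1 in((311,318),(318,325),(325,332)):
    P=G[160:220,c0:c1].mean(1)
    print(nm,c0,[(160+i,int(v)) for i,v in enumerate(P) if 8<=i<22] ,[(160+i,int(v)) for i,v in enumerate(P) if 36<=i<56])
print((Rz.T@(atz('top',(321,176),.12)-atz('top',(321,200),.117))))
E
```

```text
t0 311 [(168, 207), (169, 209), (170, 209), (171, 209), (172, 210), (173, 210), (174, 211), (175, 214), (176, 189), (177, 71), (178, 85), (179, 84), (180, 91), (181, 158)] [(196, 192), (197, 189), (198, 187), (199, 188), (200, 188), (201, 187), (202, 190), (203, 191), (204, 189), (205, 189), (206, 188), (207, 187), (208, 186), (209, 190), (210, 187), (211, 191), (212, 186), (213, 212), (214, 209), (215, 208)]
t0 318 [(168, 207), (169, 208), (170, 209), (171, 209), (172, 209), (173, 209), (174, 211), (175, 213), (176, 153), (177, 74), (178, 86), (179, 82), (180, 97), (181, 172)] [(196, 194), (197, 189), (198, 187), (199, 188), (200, 188), (201, 188), (202, 192), (203, 190), (204, 189), (205, 189), (206, 187), (207, 186), (208, 188), (209, 190), (210, 186), (211, 192), (212, 195), (213, 212), (214, 210), (215, 209)]
t0 325 [(168, 207), (169, 208), (170, 208), (171, 208), (172, 209), (173, 209), (174, 212), (175, 214), (176, 147), (177, 76), (178, 86), (179, 82), (180, 101), (181, 182)] [(196, 193), (197, 190), (198, 187), (199, 189), (200, 189), (201, 189), (202, 193), (203, 190), (204
[... 712 characters left out ...]
 (181, 171)] [(196, 193), (197, 190), (198, 186), (199, 190), (200, 213), (201, 210), (202, 210), (203, 209), (204, 210), (205, 214), (206, 219), (207, 86), (208, 80), (209, 91), (210, 158), (211, 201), (212, 194), (213, 189), (214, 191), (215, 193)]
now 325 [(168, 208), (169, 209), (170, 208), (171, 209), (172, 209), (173, 209), (174, 212), (175, 214), (176, 148), (177, 75), (178, 87), (179, 84), (180, 101), (181, 182)] [(196, 194), (197, 190), (198, 187), (199, 196), (200, 213), (201, 211), (202, 210), (203, 211), (204, 211), (205, 216), (206, 221), (207, 68), (208, 80), (209, 98), (210, 174), (211, 200), (212, 194), (213, 191), (214, 193), (215, 193)]
[ 0.05999607 -0.00159906  0.003     ]
```

The rail-to-bar gap measures about 58 mm now (57 = home) and was about 89.4 mm at the start. The screw therefore began near 1.6 rad, and the hard stop arrives where it should. The torque held at 25–60 N on the knob confirms it. Now I'll release the knob, lift and go over the hub.

```bash
python3 -m pendant '[[[0,0.3,0],0],[[0,0,0],0],[[0,0,0],0],[[0,0,0],0],[[0,0,-2],0],[[0,0,-3],0],[[0,0,0],0],[[0,0,0],0]]' 4.6; python3 -c "
from h import *
go(.578,.229,.195,1.33)"
```

```text
clock: 37.65
eef_pos: [0.5592, 0.1686, 0.1945]
tool_rot: [-3.142, 0.0, 1.404]
wrist_force: [0.5, 0.0, -0.3]
width: 0.046
turn 0.074 | shift cm at target yaw [ 6.31  0.39 -0.05] | at present yaw [ 6.27  0.85 -0.05]
```

```bash
python3 -m pendant '[[[0,0,0],0.07],[[3.1,0.2,0],0],[[3.2,0.2,0],0],[[0,0,0],0],[[0,0,2],0],[[0,0,2],0],[[0,0,1.5],0],[[0,0,0],0]]' 6; python3 -m pendant '[[[0,0,0],0],[[0,0,0],0],[[0,0,0],0],[[0,0,0],0],[[0,0,0],0],[[0,0,0],0],[[0,0,0],0],[[0,0,0],0]]' 3
```

```text
clock: 38.45
eef_pos: [0.5769, 0.2273, 0.1366]
tool_rot: [-3.138, 0.003, 1.333]
wrist_force: [0.7, 0.5, 0.0]
width: 0.0597
clock: 39.25
eef_pos: [0.5786, 0.2288, 0.1404]
tool_rot: [3.141, -0.001, 1.333]
wrist_force: [-1.9, -0.6, 6.0]
width: 0.0435
```

```bash
python3 -m pendant '[[[0,0,-1],0],[[0,0,-1],0],[[0,0,-1],0],[[0,0,-1],0],[[0,0,-2],0],[[0,0,-3],0],[[0,0,-3],0],[[0,0,0],0]]'; python3 -c "
from h import *
go(.384,.377,.26,3.43)"
```

```text
clock: 40.05
eef_pos: [0.5794, 0.2296, 0.2643]
tool_rot: [3.137, -0.003, 1.333]
wrist_force: [-0.1, 1.0, -3.7]
width: 0.0432
turn -2.097 | shift cm at target yaw [14.54 19.69  0.43] | at present yaw [  9.72 -22.46   0.43]
```

```bash
python3 -m pendant '[[[1.6,-3.7,0],0],[[1.6,-3.7,0],0],[[1.6,-3.7,0],0],[[1.6,-3.7,0],0],[[1.6,-3.8,0],0],[[1.7,-3.8,0],0],[[0,0,0],-0.14],[[0,0,0],-0.14]]';python3 -m pendant '[[[0,0,0],-0.14],[[0,0,0],-0.14],[[0,0,0],-0.14],[[0,0,0],-0.14],[[0,0,0],-0.14],[[0,0,0],-0.14],[[0,0,0],-0.14],[[0,0,0],-0.14]]';python3 -m pendant '[[[0,0,0],-0.14],[[0,0,0],-0.14],[[0,0,0],-0.14],[[0,0,0],-0.14],[[0,0,0],-0.13],[[0,0,0],0],[[0,0,0],0],[[0,0,0],0]]'; python3 - <<'E'
from h import *
go(.384,.377,.26,3.43)
im=snap('top'); sc=snap('scene')
W=np.zeros((600,800,3),np.uint8)
W[:480,:480]=cv2.resize(sc[110:230,400:520],(480,480),interpolation=cv2.INTER_CUBIC)
W[:320,480:]=cv2.resize(im[230:326,110:206],(320,320),interpolation=cv2.INTER_CUBIC)
cv2.imwrite('pics/c8.png',W[:,:,::-1])
E
```

```text
clock: 40.85
eef_pos: [0.3818, 0.3761, 0.2591]
tool_rot: [3.141, 0.001, 1.621]
wrist_force: [0.5, -0.9, -4.0]
width: 0.0434
clock: 41.65
eef_pos: [0.3833, 0.375, 0.2589]
tool_rot: [-3.14, 0.0, 2.738]
wrist_force: [-0.1, -0.7, -4.5]
width: 0.0429
clock: 42.45
eef_pos: [0.3835, 0.3754, 0.2593]
tool_rot: [-3.141, -0.0, -2.863]
wrist_force: [0.2, 0.4, -3.7]
width: 0.0435
turn -0.01 | shift cm at target yaw [-0.1   0.14 -0.07] | at present yaw [-0.1   0.14 -0.07]
```

View pics/c8.png

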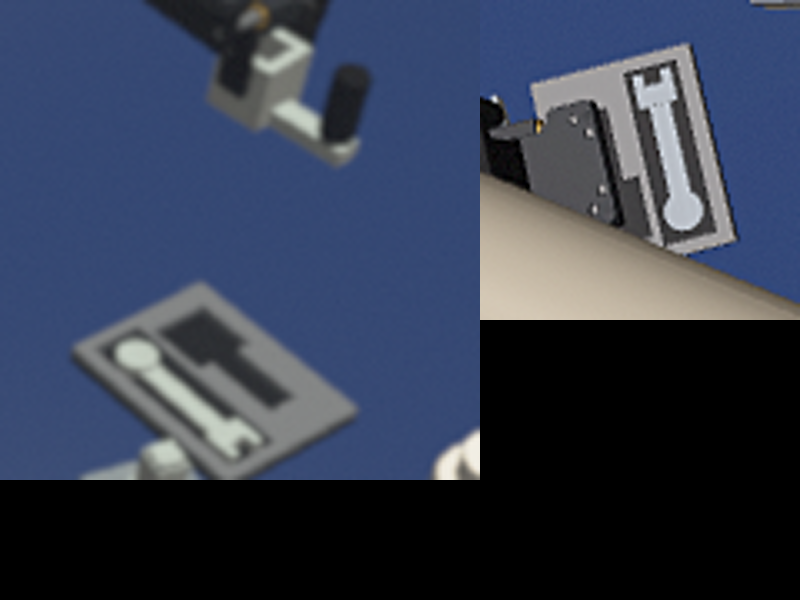

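The crank hangs level in the gripper (hub top at crop (263,54), knob top at (352,75)). The empty cut-out is at (202,337), with its channel running down-right. I'll measure the heading and position of both in this same view.

```bash
python3 - <<'E'
from h import *
s=state(); z0=s['eef_pos'][2]-.0404; print(s['eef_pos'],w(s['tool_rot'][2]-np.pi))
C=lambda p,z:atz('scene',(np.array(p)+.5)/4-.5+np.array([400,110]),z)
k=C((352,75),z0+.0625); b=C((340,135),z0+.0125); h=C((262,54),z0+.046)
for n,a in(('knobtop',k),('knobbase',b)): d=a-h; print(n,a,np.hypot(*d[:2]),np.arctan2(d[1],d[0]))
print('hub',h)
e=C((325,165),z0)-C((258,133),z0); print('arm lower edge heading',np.arctan2(e[1],e[0]))
P=C((201,337),.005); e=C((281,399),.005); d=e-P; print('pocket',P,np.hypot(*d[:2]),np.arctan2(d[1],d[0]))
im=snap('scene')
cv2.imwrite('pics/c9.png',cv2.resize(im[110:215,435:540],(600,600),interpolation=cv2.INTER_CUBIC)[:,:,::-1])
E
```

```text
[0.38353015 0.37544815 0.25947168] 0.2793226037653742
knobtop [0.44629997 0.39571774 0.28157168] 0.062349544193207304 0.4802945041349149
knobbase [0.44318261 0.4020243  0.23157168] 0.06289328286632195 0.5923592474956221
hub [0.39100472 0.36690973 0.26507168]
arm lower edge heading 0.5418731957970073
pocket [0.37972623 0.38182786 0.005     ] 0.07891879660041101 0.3198268034778946
```

View pics/c9.png

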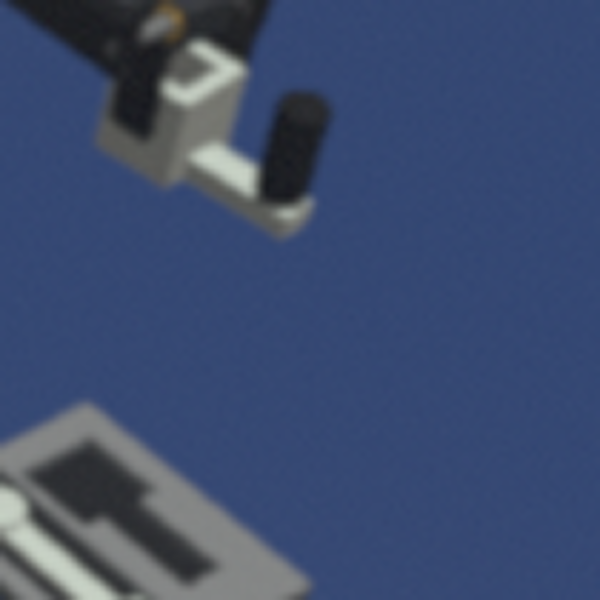

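The crank sits about 0.24 rad skew in the jaws (43.3 mm opening instead of 41.8), so I won't force it into the cut-out. I'll set it down on clear bench and regrasp it squarely.

```bash
python3 -c "
from h import *
go(.43,.10,.10,3.42)"
```

```text
turn 0.001 | shift cm at target yaw [  3.11 -27.76  15.95] | at present yaw [  3.14 -27.76  15.95]
```

```bash
python3 -m pendant '[[[0.5,-4.6,0],0],[[0.5,-4.6,0],0],[[0.5,-4.6,0],0],[[0.5,-4.6,0],0],[[0.5,-4.6,0],0],[[0.5,-4.7,0],0],[[0,0,3],0],[[0,0,3],0]]'; python3 -m pendant '[[[0,0,4],0],[[0,0,4],0],[[0,0,4],0],[[0,0,2],0],[[0,0,0],0],[[0,0,0],0],[[0,0,0],0],[[0,0,0],0]]'
```

```text
clock: 43.4
eef_pos: [0.429, 0.1219, 0.2007]
tool_rot: [-3.136, 0.002, -2.865]
wrist_force: [-0.4, -0.5, -4.0]
width: 0.0429
clock: 44.2
eef_pos: [0.4287, 0.1244, 0.0621]
tool_rot: [-3.141, 0.002, -2.86]
wrist_force: [-0.2, 0.2, -3.7]
width: 0.0427
```

```bash
python3 -m pendant '[[[0,0,0.6],0],[[0,0,0.5],0],[[0,0,0.4],0],[[0,0,0.3],0],[[0,0,0],0],[[0,0,0],0],[[0,0,0],0],[[0,0,0],0]]'
```

```text
clock: 45.0
eef_pos: [0.4278, 0.1245, 0.0429]
tool_rot: [3.142, -0.0, -2.859]
wrist_force: [0.3, 0.3, -3.6]
width: 0.0431
```

```bash
python3 -m pendant '[[[0,0,0.2],0],[[0,0,0.1],0],[[0,0,0.1],0],[[0,0,0],0],[[0,0,0],0],[[0,0,0],0],[[0,0,0],0],[[0,0,0],0]]'
```

```text
clock: 45.8
eef_pos: [0.4281, 0.1246, 0.04]
tool_rot: [-3.14, -0.001, -2.858]
wrist_force: [-8.8, -4.2, 22.2]
width: 0.0437
```

```bash
python3 -m pendant '[[[0,0,0],0],[[0,0,0],0],[[0,0,0],0],[[0,0,0],0],[[0,0,-3],0],[[0,0,-4],0],[[0,0,-4],0],[[0,0,-4],0]]' 6.5; python3 -m pendant '[[[0,4,-1],0],[[0,4,0],0],[[0,4,0],0],[[0,4,0],0],[[0,4,0],0],[[0,0,0],0],[[0,0,0],0],[[0,0,0],0]]'; python3 - <<'E'
from h import *
im=snap('top')
W=np.zeros((600,800,3),np.uint8)
W[:480,:480]=cv2.resize(im[245:293,220:268],(480,480),interpolation=cv2.INTER_CUBIC)
W[:320,480:]=cv2.resize(im[160:224,280:344],(320,320),interpolation=cv2.INTER_CUBIC)
W[320:600,480:760]=cv2.resize(im[170:210,245:285],(280,280),interpolation=cv2.INTER_CUBIC)
cv2.imwrite('pics/c10.png',W[:,:,::-1])
for d in nets.trace('top','crank_hub')[:4]: 
    r=d['region'].astype(np.uint8); print(round(d['confidence'],2),cv2.minAreaRect(cv2.findNonZero(r)))
E
```

```text
clock: 46.6
eef_pos: [0.4274, 0.1249, 0.1899]
tool_rot: [3.14, -0.001, -2.858]
wrist_force: [0.5, -1.9, 0.9]
width: 0.0647
clock: 47.4
eef_pos: [0.3726, 0.3155, 0.1986]
tool_rot: [-3.141, -0.001, -2.86]
wrist_force: [-0.2, -0.2, -0.1]
width: 0.0651
0.84 ((500.713134765625, 300.6557312011719), (43.66057586669922, 20.485902786254883), 50.19443130493164)
0.77 ((244.79998779296875, 268.9000244140625), (39.52846908569336, 18.657438278198242), 71.56505584716797)
0.63 ((415.3396301269531, 321.6886901855469), (39.97191619873047, 18.6810359954834), 74.05460357666016)
```

View pics/c10.png

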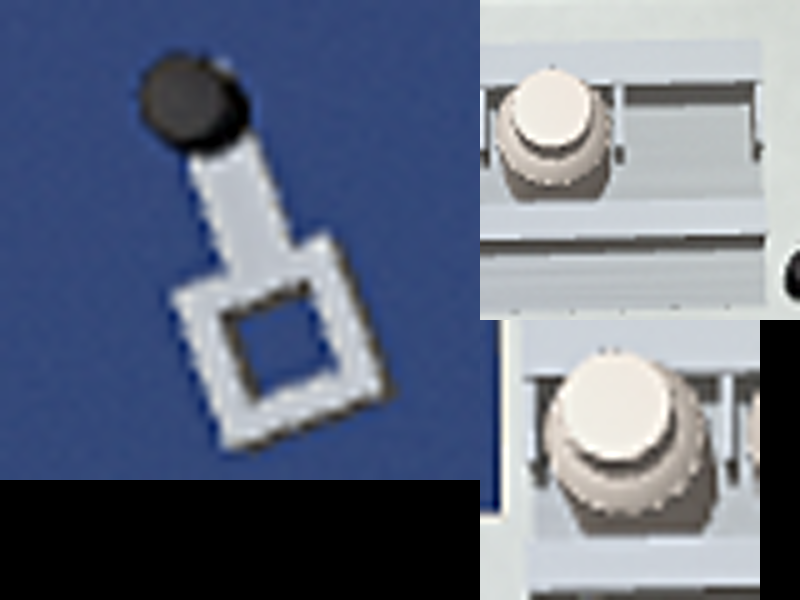

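The crank lies square on the bench with its hub top centred at (280,340) and its knob at (182,102). The bottles stand against the rail.

```bash
python3 - <<'E'
from h import *
K=lambda p,z:atz('top',(np.array(p)+.5)/10-.5+np.array([220,245]),z)
h=[K(p,.046) for p in((175,293),(330,232),(387,388),(230,445))]; H=np.mean(h,0); k=K((182,102),.0625); d=k-H
print('hub',H,[round(np.linalg.norm(h[i]-h[i-1]),4) for i in range(4)],[round(np.arctan2(*(h[i]-h[i-1])[[1,0]])%(np.pi/2),3) for i in range(4)],'knob',k,np.hypot(*d[:2]),np.arctan2(d[1],d[0]))
go(H[0],H[1],.2,.36+np.pi)
E
```

```text
hub [0.42577101 0.12120242 0.046     ] [np.float64(0.0413), np.float64(0.0422), np.float64(0.0426), np.float64(0.0422)] [np.float64(0.379), np.float64(0.396), np.float64(0.379), np.float64(0.366)] knob [0.48450842 0.14618378 0.0625    ] 0.06382908015100063 0.4021295936475644
turn -0.08 | shift cm at target yaw [  1.89 -19.99  -0.13] | at present yaw [  0.28 -20.08  -0.13]
```

```bash
python3 -m pendant '[[[0,0,0],-0.104],[[0,-4,0],0],[[0,-4,0],0],[[0,-4,0],0],[[0,-4,0],0],[[0,0,0],0],[[0,0,0],0],[[0,0,0],0]]' 6; python3 -c "
from h import *
go(.426,.122,.035,.385+np.pi)"
```

```text
clock: 48.3
eef_pos: [0.4321, 0.1686, 0.1989]
tool_rot: [-3.142, -0.0, -2.755]
wrist_force: [0.1, 0.5, 0.8]
width: 0.0599
turn 0.001 | shift cm at target yaw [ 2.32 -4.09 16.39] | at present yaw [ 2.32 -4.09 16.39]
```

```bash
python3 -m pendant '[[[1.15,-2.05,0],0],[[1.15,-2.05,0],0],[[0,0,4],0],[[0,0,4],0],[[0,0,4],0],[[0,0,3],0],[[0,0,1.3],0],[[0,0,0],0]]'; python3 -m pendant '[[[0,0,0],0],[[0,0,0],0],[[0,0,0],0],[[0,0,0],0],[[0,0,0],0],[[0,0,0],0],[[0,0,0],0],[[0,0,0],0]]' 3
```

```text
clock: 49.1
eef_pos: [0.4253, 0.1228, 0.0351]
tool_rot: [3.14, -0.002, -2.753]
wrist_force: [-0.2, -0.5, 0.1]
width: 0.0602
clock: 49.9
eef_pos: [0.4271, 0.122, 0.0369]
tool_rot: [-3.141, 0.001, -2.755]
wrist_force: [-1.2, 0.6, 9.3]
width: 0.0417
```

Square grip now (41.7 mm). Lift and go to the cut-out.

```bash
python3 -m pendant '[[[0,0,-4],0],[[0,0,-4],0],[[0,0,-2],0.107],[[0,4.4,0],0],[[0,4.4,0],0],[[0,4.4,0],0],[[0,4.4,0],0],[[0,0,0],0]]'; python3 -m pendant '[[[0,3.5,0],0],[[0,3.5,0],0],[[0,0,0],0],[[0,0,0],0],[[0,0,0],0],[[0,0,0],0],[[0,0,0],0],[[0,0,0],0]]'; python3 -c "
from h import *
go(.3845,.378,.06,.28+np.pi)"
```

```text
clock: 50.7
eef_pos: [0.3736, 0.2978, 0.1366]
tool_rot: [3.138, 0.0, -2.85]
wrist_force: [-0.9, -0.2, -3.3]
width: 0.042
clock: 51.5
eef_pos: [0.359, 0.3575, 0.1358]
tool_rot: [-3.141, -0.0, -2.863]
wrist_force: [0.7, 0.4, -3.8]
width: 0.0417
turn -0.002 | shift cm at target yaw [-3.02  1.27  7.58] | at present yaw [-3.01  1.27  7.58]
```

```bash
python3 -m pendant '[[[-1.5,0.65,0],0],[[-1.5,0.65,0],0],[[0,0,3],0],[[0,0,3],0],[[0,0,1],0],[[0,0,0],0],[[0,0,0],0],[[0,0,0],0]]'; python3 - <<'E'
from h import *
go(.3845,.378,.045,.28+np.pi)
sc=snap('scene')
cv2.imwrite('pics/c11.png',cv2.resize(sc[165:240,405:500],(760,600),interpolation=cv2.INTER_CUBIC)[:,:,::-1])
E
```

```text
clock: 52.3
eef_pos: [0.3844, 0.3796, 0.0673]
tool_rot: [3.141, 0.001, -2.862]
wrist_force: [0.2, 0.1, -3.6]
width: 0.0416
turn -0.0 | shift cm at target yaw [ 0.03 -0.16  2.23] | at present yaw [ 0.03 -0.16  2.23]
```

View pics/c11.png

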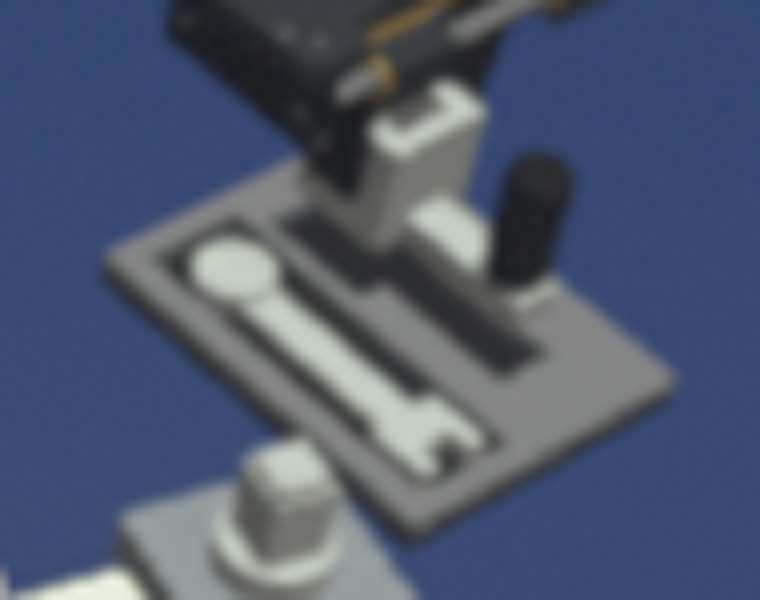

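The crank is just above the cut-out. I'll predict where its visible lower corners land and compare with the cut-out's edges in this same view.

```bash
python3 - <<'E'
from h import *
C=lambda p,z:atz('scene',(np.array(p)+.5)/8-.5+np.array([405,165]),z)
s=state();z0=s['eef_pos'][2]-.0369; print(z0)
Rz=R.from_euler('z',.28).as_matrix().T
f=lambda p,z:(Rz@C(p,z)*1000).round(1)
print('TCP in pocket-aligned axes',(Rz@s['eef_pos']*1000).round(1))
print('hub low corner near',f((374,252),z0),'hub top corners: right',f((486,110),z0+.046),'near',f((383,160),z0+.046))
print('arm tip low near',f((520,312),z0),'knob base',f((520,282),z0+.0125),'knob top',f((544,168),z0+.0625))
print('pocket hub corners: near-right(arm side,spanner side)',f((368,290),.005),'left',f((278,222),.013),'chan end near',f((508,378),.005),'chan end far(top)',f((548,352),.013))
T=lambda p,z:Rz@atz('top',(np.array(p)-[0,362]+.5)/2.9-.5+np.array([120,240]),z)*1000
print('top pocket corners',[T(p,.005)[:2].round(1) for p in((57,500),(112,485),(120,538),(68,553),(56,432),(80,428))])
E
```

```text
0.030262170027415755
TCP in pocket-aligned axes [474.2 258.5  67.2]
hub low corner near [496.6 236.8  30.3] hub top corners: right [496.5 278.9  76.3] near [495.4 230.8  76.3]
arm tip low near [547.6 258.4  30.3] knob base [544.6 257.7  42.8] knob top [540.6 258.6  92.8]
pocket hub corners: near-right(arm side,spanner side) [493.  243.6   5. ] left [453.9 233.9  13. ] chan end near [553.5 253.9   5. ] chan end far(top) [556.9 267.9  13. ]
top pocket corners [array([497.2, 280. ]), array([497.5, 229.7]), array([449.3, 233.4]), array([448.4, 281. ]), array([557.3, 267.5]), array([555.2, 245.9])]
```

```bash
python3 -m pendant '[[[0,-0.12,0],0],[[0,0,0.8],0],[[0,0,0.4],0],[[0,0,0.4],0],[[0,0,0.3],0],[[0,0,0],0],[[0,0,0],0],[[0,0,0],0]]'
```

```text
clock: 53.15
eef_pos: [0.3841, 0.3779, 0.0469]
tool_rot: [3.141, -0.0, -2.862]
wrist_force: [0.0, -0.2, -4.2]
width: 0.0418
```

```bash
python3 -m pendant '[[[0,0,0.2],0],[[0,0,0.2],0],[[0,0,0.1],0],[[0,0,0],0],[[0,0,0],0],[[0,0,0],0],[[0,0,0],0],[[0,0,0],0]]'
```

```text
clock: 53.95
eef_pos: [0.384, 0.3778, 0.042]
tool_rot: [3.142, -0.0, -2.862]
wrist_force: [-2.6, -2.5, 5.1]
width: 0.0417
```

The crank is on the cut-out floor. Release, lift, then go to the lever.

```bash
python3 -m pendant '[[[0,0,0],0],[[0,0,0],0],[[0,0,0],0],[[0,0,0],0],[[0,0,-2],0],[[0,0,-4],0],[[0,0,-4],0],[[0,0,-4],0]]' 5.8; python3 -m pendant '[[[0,0,-3],0.12],[[0,0,-4],0.12],[[0,0,-3],0],[[0,0,0],0],[[0,0,0],0],[[0,0,0],0],[[0,0,0],0],[[0,0,0],0]]' 4.8; python3 - <<'E'
from h import *
go(.584,-.12,.29,3.18)
im=snap('top'); sc=snap('scene')
W=np.zeros((600,800,3),np.uint8)
W[:300,:320]=cv2.resize(im[240:315,115:195],(320,300),interpolation=cv2.INTER_CUBIC)
W[:600,320:800]=cv2.resize(sc[180:240,420:468],(480,600),interpolation=cv2.INTER_CUBIC)
W[300:,:320]=cv2.resize(im[170:230,328:392],(320,300),interpolation=cv2.INTER_CUBIC)
cv2.imwrite('pics/c12.png',W[:,:,::-1])
for n,t,z in(('top','lever_knob',.117),('top','crank_hub',.028),('scene','crank_hub',.028),('scene','lever_knob',.117)):
  for d in nets.spot_point(n,t)[:4]: print(n,t,round(d['confidence'],2),np.round(d['point'],1),atz(n,d['point'],z).round(4))
E
```

```text
clock: 54.75
eef_pos: [0.3839, 0.3777, 0.1832]
tool_rot: [3.141, -0.001, -2.861]
wrist_force: [0.2, -0.3, -0.6]
width: 0.058
clock: 55.55
eef_pos: [0.384, 0.3775, 0.281]
tool_rot: [-3.141, -0.002, -3.102]
wrist_force: [0.4, -0.1, 0.2]
width: 0.0479
turn 0.001 | shift cm at target yaw [-18.07 -50.48  -0.9 ] | at present yaw [-18.   -50.51  -0.9 ]
top lever_knob 0.59 [346.2 213.5] [ 0.5861 -0.1239  0.117 ]
top crank_hub 0.79 [494.5 291.3] [ 0.4039 -0.5203  0.028 ]
top crank_hub 0.55 [415.2 313.7] [ 0.3429 -0.3117  0.028 ]
top crank_hub 0.4 [202.6 216.1] [0.5879 0.246  0.028 ]
scene crank_hub 0.95 [130.9 271.6] [ 0.4099 -0.5163  0.028 ]
scene crank_hub 0.69 [450.2 184.6] [0.3656 0.3855 0.028 ]
scene lever_knob 0.62 [304.4 260.5] [ 0.5792 -0.1188  0.117 ]
```

The viewer limit is reached, so I'll go by numbers from here. The seating height already confirms the crank: its underside is at about 5 mm. On to the lever.

```bash
python3 -m pendant '[[[-1.4,-3.9,0],0],[[-1.4,-3.9,0],0],[[-1.4,-3.9,0],0],[[-1.4,-3.9,0],0],[[-1.4,-3.9,0],0],[[-1.4,-3.9,0],0],[[-1.4,-3.9,0],0],[[-1.4,-3.9,0],0]]'; python3 - <<'E'
from h import *
snap('top')
for d in nets.trace('top','crank_hub')[:4]: 
    r=d['region'].astype(np.uint8); print(round(d['confidence'],2),r.sum(),np.round(d['point'],1),cv2.minAreaRect(cv2.findNonZero(r)))
for d in nets.spot_point('top','crank_hub')+nets.spot_point('top','crank_knob'): print(np.round(d['point'],1),round(d['confidence'],2),atz('top',d['point'],.03).round(4))
go(.584,-.121,.28,3.18)
E
```

```text
clock: 56.65
eef_pos: [0.5089, 0.0686, 0.282]
tool_rot: [-3.141, 0.0, -3.102]
wrist_force: [0.7, -0.7, 1.1]
width: 0.0476
0.83 512 [417.4 314.7] ((414.7941589355469, 321.6764831542969), (40.01837158203125, 19.645383834838867), 75.96376037597656)
0.75 591 [499.9 297.2] ((498.984619140625, 301.22308349609375), (42.29583740234375, 20.837833404541016), 60.2551155090332)
0.71 552 [147.  289.4] ((145.35296630859375, 282.9117736816406), (40.74597930908203, 21.585668563842773), 75.96376037597656)
0.19 108 [205.5 213.9] ((202.0, 213.0), (10.0, 10.0), 90.0)
[417.2 309.7] 0.96 [ 0.3533 -0.3165  0.03  ]
[494.5 290.9] 0.93 [ 0.4049 -0.5196  0.03  ]
[150.6 294.5] 0.58 [0.3816 0.369  0.03  ]
[141.  269.2] 0.89 [0.4459 0.3971 0.03  ]
[421.2 335.2] 0.79 [ 0.2884 -0.3263  0.03  ]
[508.1 312. ] 0.72 [ 0.3509 -0.5538  0.03  ]
[430.3 201.5] 0.42 [ 0.6389 -0.354   0.03  ]
turn -0.001 | shift cm at target yaw [ -6.8  -19.36   0.16] | at present yaw [ -6.81 -19.36   0.16]
```

The crank's trace lies in the tray at the tray's angle (76°). Continue to the lever knob.

```bash
python3 -m pendant '[[[-1.35,-3.9,0],0],[[-1.35,-3.9,0],0],[[-1.35,-3.9,0],0],[[-1.35,-3.9,0],0],[[-1.4,-3.8,0],0],[[0,0,4],0],[[0,0,4],0],[[0,0,0],0]]'; python3 -m pendant '[[[0,0,0],0],[[0,0,0],0],[[0,0,0],0],[[0,0,0],0],[[0,0,0],0],[[0,0,0],0],[[0,0,0],0],[[0,0,0],0]]'; python3 - <<'E'
from h import *
go(.584,-.121,.135,3.18)
E
```

```text
clock: 57.65
eef_pos: [0.5817, -0.1192, 0.1973]
tool_rot: [3.139, -0.008, -3.1]
wrist_force: [-0.4, -1.2, -0.2]
width: 0.0479
clock: 58.45
eef_pos: [0.5841, -0.1207, 0.2017]
tool_rot: [-3.142, -0.001, -3.102]
wrist_force: [-0.0, -0.8, 0.2]
width: 0.0479
turn 0.001 | shift cm at target yaw [ 0.01 -0.03  6.67] | at present yaw [ 0.01 -0.03  6.67]
```

```bash
python3 -m pendant '[[[0,0,2],0],[[0,0,2],0],[[0,0,1.5],0],[[0,0,1.2],0],[[0,0,0],0],[[0,0,0],0],[[0,0,0],0],[[0,0,0],0]]';  python3 -m pendant '[[[0,0,0],0],[[0,0,0],0],[[0,0,0],0],[[0,0,0],0],[[0,0,0],0],[[0,0,0],0],[[0,0,0],0],[[0,0,0],0]]' 1.4
```

```text
clock: 59.25
eef_pos: [0.5845, -0.1207, 0.1355]
tool_rot: [-3.141, 0.001, -3.102]
wrist_force: [0.3, 0.0, -0.6]
width: 0.0477
clock: 60.05
eef_pos: [0.5838, -0.1203, 0.1347]
tool_rot: [3.141, -0.001, -3.101]
wrist_force: [-2.8, 3.0, 1.6]
width: 0.0213
```

```bash
python3 -m pendant '[[[0.5,-0.98,0],0],[[0.38,-1.03,0],0],[[0.21,-1.07,0],0],[[0.07,-1.1,0],0],[[0,0,0],0],[[0,0,0],0],[[0,0,0],0],[[0,0,0],0]]'
```

```text
clock: 60.85
eef_pos: [0.5735, -0.1636, 0.1348]
tool_rot: [-3.141, -0.002, -3.102]
wrist_force: [-5.8, 1.0, 4.3]
width: 0.0214
```

```bash
python3 -m pendant '[[[0,0,0],0],[[0,0,0],0],[[0,0,0],0],[[0,0,-2],0],[[0,0,-4],0],[[0,0,-4],0],[[0,0,-4],0],[[0,0,0],0]]' 4.6; python3 -m pendant '[[[4,4,0],0],[[4,4,0],0],[[3,4,0],0],[[3,4,0],0],[[0,4,0],0],[[0,4,0],0],[[0,0,0],0],[[0,0,0],0]]'; python3 - <<'E'
from h import *
im=snap('top'); sc=snap('scene'); cv2.imwrite('pics/t13.png',im[:,:,::-1])
P={}
for n in('top','scene'):
  for t in('lever_knob','lever_pivot'):
    for d in nets.spot_point(n,t)[:2]: print(n,t,round(d['confidence'],2),np.round(d['point'],1),atz(n,d['point'],.117).round(4))
# dark knob blob in the top view and steel lever/notch marks
g=cv2.cvtColor(im,cv2.COLOR_RGB2GRAY)[170:235,328:385]
for lim in(50,):
  nl,l,st,ce=cv2.connectedComponentsWithStats((g<lim).astype(np.uint8))
  for i in range(1,nl):
    if st[i,4]>4: print('dark',st[i,4],ce[i]+[328,170],atz('top',ce[i]+[328,170],.13).round(4))
for d in nets.trace('top','drive_lever')[:2]:
  r=d['region'].astype(np.uint8); print('lever',round(d['confidence'],2),cv2.minAreaRect(cv2.findNonZero(r)))
for d in nets.trace('top','crank_hub')[:4]: print('crank',np.round(d['point']),cv2.minAreaRect(cv2.findNonZero(d['region'].astype(np.uint8))))
for d in nets.spot_point('scene','bottle0_mid')[:3]+nets.spot_point('top','bottle0_mid')[:3]: print('bottle',d['point'],d['confidence'])
E
```

```text
clock: 61.65
eef_pos: [0.5764, -0.1627, 0.2803]
tool_rot: [-3.139, 0.007, -3.102]
wrist_force: [0.4, -0.1, 0.1]
width: 0.0459
clock: 62.45
eef_pos: [0.4359, 0.0607, 0.2748]
tool_rot: [-3.14, -0.0, -3.1]
wrist_force: [1.0, -1.1, 0.7]
width: 0.0457
top lever_knob 0.88 [367.4 216.8] [ 0.5789 -0.1764  0.117 ]
top lever_pivot 0.69 [357.5 186.8] [ 0.654  -0.1515  0.117 ]
top lever_pivot 0.43 [294.4 197.9] [0.6227 0.0046 0.117 ]
scene lever_knob 0.84 [287.6 264.7] [ 0.5793 -0.1592  0.117 ]
scene lever_pivot 0.78 [292.5 292.8] [ 0.6595 -0.1707  0.117 ]
scene lever_pivot 0.63 [363.8 261.3] [0.6241 0.0114 0.117 ]
dark 9 [348.22222222 208.11111111] [ 0.5972 -0.1278  0.13  ]
dark 9 [370.44444444 207.66666667] [ 0.5994 -0.1823  0.13  ]
dark 59 [363.08474576 218.03389831] [ 0.5733 -0.1643  0.13  ]
lever 0.58 ((360.4435119628906, 203.45413208007812), (39.41037368774414, 10.461413383483887), 84.0938491821289)
crank [146. 290.] ((145.61538696289062, 283.0769348144531), (40.79215621948242, 22.749473571777344), 78.69007110595703)
crank [499. 298.] ((499.26922607421875, 301.15380859375), (42.711917877197266, 20.801258087158203), 56.3099365234375)
crank [418. 314.] ((415.2353210449219, 321.9411926269531), (39.775840759277344, 19.402849197387695), 75.96376037597656)
bottle [391.7, 257.1] 0.65
bottle [363.2, 302.2] 0.59
bottle [264.3, 185.7] 0.86
bottle [364.2, 215.7] 0.56
```

```bash
python3 - <<'E'
from h import *
for zm in(.07,.08,.09):
  a=atz('top',(348.22,208.11),zm)[:2]; b=atz('top',(370.44,207.67),zm)[:2]
  ch=a-b; L=np.linalg.norm(ch); Rr=L/2/np.sin(.55); n=np.array([ch[1],-ch[0]])/L   # away from robot
  n=n if n[0]>0 else -n
  piv=(a+b)/2+n*Rr*np.cos(.55); mid=np.arctan2(-n[1],-n[0])
  for zk in(.115,.125,.13):
    k=atz('top',(363.08,218.03),zk)[:2]; d=k-piv; print(zm,zk,'R',Rr.round(4),'piv',piv.round(4),'yaw',round(w(mid-np.pi),3),'knob r',np.hypot(*d).round(4),'angle',round(w(np.arctan2(d[1],d[0])-mid),3))
E
```

```text
0.07 0.115 R 0.0547 piv [ 0.6566 -0.1592] yaw 0.04 knob r 0.0809 angle 0.043
0.07 0.125 R 0.0547 piv [ 0.6566 -0.1592] yaw 0.04 knob r 0.0825 angle 0.028
0.07 0.13 R 0.0547 piv [ 0.6566 -0.1592] yaw 0.04 knob r 0.0834 angle 0.021
0.08 0.115 R 0.0543 piv [ 0.6543 -0.1582] yaw 0.04 knob r 0.0787 angle 0.058
0.08 0.125 R 0.0543 piv [ 0.6543 -0.1582] yaw 0.04 knob r 0.0803 angle 0.043
0.08 0.13 R 0.0543 piv [ 0.6543 -0.1582] yaw 0.04 knob r 0.0811 angle 0.035
0.09 0.115 R 0.0538 piv [ 0.652  -0.1572] yaw 0.04 knob r 0.0765 angle 0.074
0.09 0.125 R 0.0538 piv [ 0.652  -0.1572] yaw 0.04 knob r 0.0781 angle 0.058
0.09 0.13 R 0.0538 piv [ 0.652  -0.1572] yaw 0.04 knob r 0.0789 angle 0.05
```

The lever reads about +0.04 rad (limit 0.13), and its knob radius and yaw match the given geometry. Handing in.

```bash
python3 - <<'E'
from h import *
job.close_job(); print(state()['clock'],state()['wrist_force'])
E
```

```text
the job is handed in; nothing more can be done
the job is handed in; nothing more can be done
```

I did every step of the task and handed the job in at about 62.7 s. No verdict is reported, so what follows rests on my own checks.

- **Bottles:** Only two were present. They stand upright in bays 1 and 2, and the last picture I viewed showed them against the rail.
- **Clamp:** I fitted the crank and wound it about 20.4 rad clockwise until it hit a hard stop. Pushing on at 25–60 N on the knob gave no further movement; the 60 N push forced the jaws open from 23 to 44 mm on the knob, so I backed off. The rail-to-bar gap measured about 58 mm against 57 mm for home. I take that as the stop, but the measurement alone would not prove the screw is past 21 rad. The first picture read as fully open (0 rad); a closer measurement put the start near 1.6 rad, which fits where the stop came.
- **Crank:** It was knocked aside before I picked it up, so I measured it again. After winding it came off skewed in the jaws, so I set it on the bench, gripped it squarely, and then laid it in its cut-out. Contact came at the cut-out floor's height, and the last check showed it within a few degrees of the tray's angle.
- **Lever:** I moved it only after the crank was laid down. It measures about +0.04 rad, inside the 0.13 limit. The trained network's top-camera reading of the knob was about 12 mm off, so I used the notch marks and the knob's dark patch in the picture instead.

The 16-picture limit was used up before the lever move, so the final crank and lever checks are numbers from the camera images, not pictures I viewed. I kept clear of the spanner, wash bottle, jar and orange look-alikes, and did not measure their positions again at the end.

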